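Put the game pieces away after a games evening

TASK

Put the four loose game pieces away where their kind is kept: each draughtsman squarely on top of the pile of its own colour, the domino flat and face up in the empty part of the domino box's upper layer, lying the same way as the tiles there, and the light king standing upright with the other light chessmen in the chess tray. Set each piece down rather than dropping it, and do not disturb the mug or the chess clock.

Things in the scene. Friction and masses are not known exactly. Their poses are not given: they have to be found in the camera images.
- light_man: light draughtsman: pale boxwood disc, 40 mm diameter, 12 mm thick, about 14 g, lying loose on the table in the loose uneven row of pieces nearest the robot. Origin: centre of its underside; z up.
- dark_man: dark draughtsman: black disc, 40 mm diameter, 12 mm thick, about 14 g, lying loose in the same row. Origin: centre of its underside; z up.
- domino: loose domino, white face with black pips (five and four) upwards, black back, 50 x 25 x 12 mm, about 24 g, lying flat in the same row. Origin: centre of its underside; x along its 50 mm length, y across its 25 mm width, z up out of the face.
- light_king: loose light chess king, pale boxwood, small cross, upright in the same row; about 45 g. Round: base 34 mm diameter; stem 15 mm from 34 to 42 mm up; collar 25 mm at 46 to 49 mm; head up to 24 mm at 64 mm; 78 mm high. Pinch it at collar and stem, 35 to 65 mm up. Origin: centre of its underside; z up.
- light_pile: lowest man of the pile of light (pale boxwood) men, 40 mm wide; light and dark pile stand 84 mm apart in two wells of one fixed red-brown tray, 74 x 164 x 16 mm; which well varies. Origin: pile axis, underside, 4 mm over the table; z up, x along the tray's 74 mm side, y 164 mm side. Fixed. Pile height varies and is not given: flat top 26 to 58 mm over the table; lower until contact is felt.
- dark_pile: lowest man of the pile of dark (black) men, 40 mm wide, in the other well of the tray. Origin and axes as for the light pile. Fixed. Its height also varies and is not given: flat top 26 to 58 mm over the table, drawn apart from the light pile's; lower until contact is felt.
- domino_box: fixed open light-brown box of dominoes, 162 (x) x 116 (y) x 34 mm high, walls 6 mm. Origin: centre of underside; z up. A full layer of flat tiles, black backs up, length along the box's y, has its top at z = 17 mm; a second, white faces up, (top at 29 mm) covers only x = +25 mm to the +x wall. Empty part, for the loose domino: on the first layer, x = -75 to +25, y = -52 to +52 mm.
- chess_tray: fixed open red-brown tray lined green, 162 (x) x 136 (y) x 26 mm high, walls 6 mm; a wall along x at y = 0, as high, parts two bays 150 x 59 mm. Origin: centre of underside; z up; green floor 6 mm above it. The +y bay (middle y = +32 mm) holds light chessmen, the -y bay dark ones, standing fixed at x = +16 and +55 mm, tops up to 75 mm; both bays are free from x = -75 to 0 mm.
- mug: bystander: blue ceramic mug, 76 mm diameter, 88 mm high, standing loose at the left of the work; leave alone. Origin: centre of its underside.
- chess_clock: bystander: wooden chess clock with two white dials, 50 x 160 x 96 mm high, standing loose at the right of the work; leave alone. Origin: centre of its underside; y along its 160 mm length.
Not all that is in view belongs to the job. Leave any pink look-alike of the dark_man alone.

How it is judged (in metres and radians):
At the end, for the whole second after the job is handed in: Each draughtsman flat (0.12 rad) on its own colour's pile, within 12 mm of its axis; domino flat on the first layer in the empty part of its box, within 15 degrees of the tiles' direction; light king upright (0.1 rad) on the floor of the light bay; all released and at rest (horizontal distance between light_man and light_pile below 0.012 m and height (world z) of each of light_man, dark_man above 0.022 m and angle between the z axis of light_man and the z axis of light_pile, either way round below 0.12 rad and linear speed of each of light_man, dark_man, domino, light_king below 0.02 m/s and angular speed of each of light_man, dark_man, domino, light_king below 0.2 rad/s and horizontal distance between dark_man and dark_pile below 0.012 m and angle between the z axis of dark_man and the z axis of dark_pile, either way round below 0.12 rad and x of domino in the frame of domino_box between -0.075 and 0.025 m and y of domino in the frame of domino_box between -0.05 and 0.05 m and z of domino in the frame of domino_box between 0.012 and 0.022 m and angle between the x axis of domino and the y axis of domino_box, either way round below 0.26 rad and angle between each of domino, light_king's own z axis and vertical below 0.1 rad and x of light_king in the frame of chess_tray between -0.075 and 0.075 m and y of light_king in the frame of chess_tray between 0.003 and 0.062 m and z of light_king in the frame of chess_tray below 0.011 m); the robot touches nothing.
It fails at once if a piece is dropped (falls freely from more than about 18 mm) or thrown ((contact force between light_man and anything else below 0.02 N and linear speed of light_man above 0.6 m/s) or (contact force between dark_man and anything else below 0.02 N and linear speed of dark_man above 0.6 m/s) or (contact force between domino and anything else below 0.02 N and linear speed of domino above 0.6 m/s) or (contact force between light_king and anything else below 0.02 N and linear speed of light_king above 0.6 m/s)).
It fails at once if the mug is moved more than 20 mm (distance of mug from where it was at the start of the episode above 0.02 m).
It fails at once if the chess clock is moved more than 20 mm (distance of chess_clock from where it was at the start of the episode above 0.02 m).
It also fails if it takes over 102 s, if anything falls off the work surface, if the arm or the gripper's body presses on something with over 40 N, if the wrist force passes 120 N, or if a joint passes its speed limit or range.

ROBOT

A 6-joint arm with a two-finger parallel gripper is mounted at the origin on the work surface. World frame = base frame: x ahead of the robot, y to its left, z up, the work surface at z = 0. Lengths are in mm, angles in degrees, forces in N, time in s.
With the tool pointing down it reaches from about 275 to 725 mm from the base axis. Payload 15.9 kg.
Tool frame: the origin (TCP) lies on the centre line of the jaws, within the pads' length; the fingertips stand 11 mm ahead of it and the grasp point (between the pads) lies 8 mm behind it; z points along the fingers, y is the line along which they close (so a half turn about z gives the same grasp; the last joint's range is limited). The gripper opens to 85 mm and grips with 20 to 120 N. Pads are 22 mm wide; open, the fingers measure 114 mm over their backs; the gripper's body (76 mm by 85 mm) begins 54 mm behind the grasp point. The pads swing forward as they close: fully open they stand 13 mm farther back than shut.
Start: joints at [-69.213, 12.198, -1.971, 75.831, 0, 90], TCP at [177.44, -467.44, 242.306] pointing down, gripper open.
Joint ranges: [-170.91, 170.91], [-42.67, 98.43], [-65.05, 77.54], [-120.47, 116.71], [-90, 82.35], [-180, 180]. Speed limits (degrees/s): [108.29, 108.29, 136.94, 147.25, 180, 180].

INTERFACE

Orientations are given as [roll, pitch, yaw] about the fixed x, y, z axes, in that order (R = Rz(yaw) Ry(pitch) Rx(roll)).
In Python, from workcell import robot, vision, sign_off gives the robot as it stands.
- The arm moves only by the tool play_rows, never from a script. Its argument "steps" is a list of rows, each an object of numbers: "x", "y", "z": the shift along the world's x, y, z each as a share of 0.025 m, from -1 to 1; "ax", "ay", "az": the turn, a rotation vector about the world's x, y, z each as a share of 0.12 rad, from -1 to 1. In form: [{"x": .., "y": .., "z": .., "ax": .., "ay": .., "az": ..}, ...]. A call has 1 to 20 rows; each row shifts and turns the commanded pose from where the row before left it; what a row does not reach is not made up. A row lasts 1/12 s, in which the tool goes at most 41.7 mm and 7.16 degrees, less where a joint would pass 70% of its speed; a pose out of reach is approached as far as the arm can. A call with a number of a shift or a turn outside -1 to 1 is refused whole. A call with a gripper value outside its range is refused whole. "grip" is the finger opening in mm, from 0 to 85.4, set as the call begins (left out, the last holds). The fingers move at their own pace and stop on an object; the grip force is fixed at half the most. Time passes only in rows, so rows that do not move let the fingers close. It gives the time, the measured TCP pose, the force, the opening and the grip force at its end, in the units of the state.
- robot.get_state(): the state, without advancing time (a new reading comes with each control period).
- vision.capture(name): name is "scene" or "top" or "wrist"; returns the picture (480x640x3 uint8, red, green, blue); there is no depth.
- vision.camera_model(name): a dict with "mtx" (3x3 intrinsics, pixels), "camera_from_world" (4x4, takes a point from world to camera coordinates). Camera axes: x right, y down, z forward; pixel columns grow to the right and rows downward; lengths in mm; the calibration is good to about 2 mm. A picture is of the moment at which its call begins: read the wrist's pose just before it. camera_model takes no time and is no camera call; for the wrist camera it gives the pose at the moment of the call.
- sign_off(): hands the job in; it is judged then, once.
The state is a dict: "time": time; "qpos": joint angles; "dq": joint speeds; "effort": joint torques, N m; "tcp_pos": TCP position; "ee_rot": TCP orientation; "force": force on the tool from outside, world axes, zero at the start; "ft_torque": the same for the moment, N m; "gripper_width": finger opening in mm; "grip_force": force on a finger pad.
Only numpy, scipy, OpenCV 4.12 (cv2) and the standard library are available. Lean on these libraries where they do the work, as an engineer would, in place of code of your own. Each camera call takes 0.05 s, during which the arm holds its last target. There are 200 camera calls.

## Working session

There is one attempt and no reset: what is moved stays moved. The work goes in short steps, Python scripts to look and compute and a tool call to move; the robot and the scene stay as the last step left them, time stands still between calls to the robot, and variables do not carry over. Pictures are saved under pics/ and viewed, at most 19 in all, crops included, and the job is handed in when it is done.

Besides the shell and the picture viewer there is one more tool, called after "Call:" as name([rows], argument=value, ...), one row to a line, values as JSON. play_rows: Moves the arm, as the interface text tells. Its arguments: {"type":"object","properties":{"steps":{"type":"array","items":{"type":"object","properties":{"x":{"type":"number"},"y":{"type":"number"},"z":{"type":"number"},"ax":{"type":"number"},"ay":{"type":"number"},"az":{"type":"number"}}}},"grip":{"type":"number"}},"required":["steps"]}

```bash
mkdir -p pics; ls; cat > h.py <<'E'
import numpy as np, cv2
from workcell import robot, vision, sign_off
def ray(m,u,v,z):
    T=m['camera_from_world'];T=np.array(T);K=np.array(m['mtx'])
    R=T[:3,:3];c=-R.T@T[:3,3];d=R.T@np.linalg.solve(K,[u,v,1.]);return c+d*(z-c[2])/d[2]
def px(m,p):
    T=np.array(m['camera_from_world']);q=np.array(m['mtx'])@(T[:3,:3]@np.array(p,float)+T[:3,3]);return q[:2]/q[2]
E
python3 - <<'E'
from h import *
for n in('top','scene'):
    im=vision.capture(n);cv2.imwrite(f'pics/{n}0.png',im[...,::-1])
    m=vision.camera_model(n);T=np.array(m['camera_from_world']);print(n,np.array(m['mtx']).round(1).tolist(),(-T[:3,:3].T@T[:3,3]).round(0),T[:3,:3].round(2).tolist())
print(robot.get_state())
E
```

```text
pics
top [[554.7, 0.0, 315.3], [0.0, 554.7, 250.9], [0.0, 0.0, 1.0]] [ 445.   11. 1014.] [[0.0, -1.0, -0.01], [-1.0, -0.0, -0.07], [0.07, 0.01, -1.0]]
scene [[484.7, 0.0, 326.5], [0.0, 484.7, 234.8], [0.0, 0.0, 1.0]] [1154.  118.  633.] [[-0.16, 0.99, 0.01], [0.67, 0.11, -0.74], [-0.73, -0.11, -0.67]]
{'time': 0.1, 'qpos': array([-6.92127475e+01,  1.22209113e+01, -2.00392748e+00,  7.58312010e+01,
        1.33289709e-03,  9.00016287e+01]), 'dq': array([ 0.00721406, -0.06428256,  0.0944815 , -0.00041304, -0.07116846,
        0.00304428]), 'effort': array([-3.90983085e-03, -6.87246966e+01,  4.87806094e+01,  1.22905994e-02,
       -2.07709127e-04,  3.00765066e-06]), 'tcp_pos': array([ 177.35285568, -467.17781798,  241.87996524]), 'ee_rot': array([-1.79943960e+02, -1.33130349e-03,  2.07856225e+01]), 'force': array([ 0.34789357, -0.48252173, -0.71593393]), 'ft_torque': array([ 0.02583512, -0.02827668,  0.02161523]), 'grip_force': 0.0, 'gripper_width': 85.42819628596415}
```

View pics/top0.png

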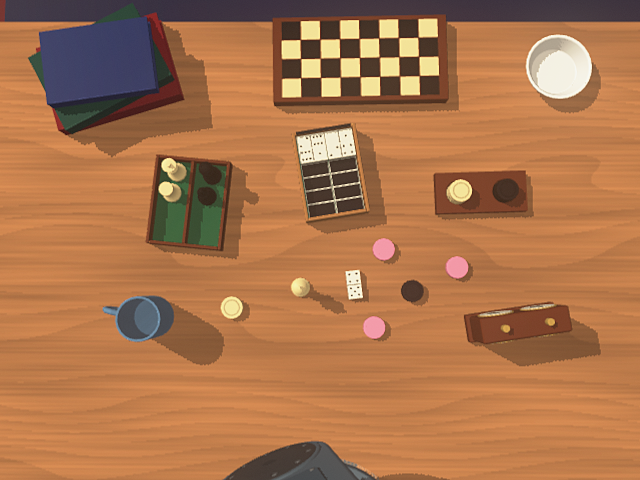

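View pics/scene0.png

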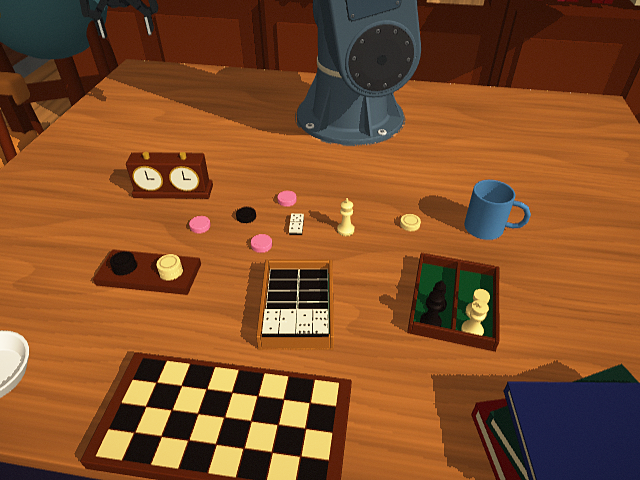

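The candidates in the top view are:
- **Light man:** (232,308). The only other pale disc is the pile at (459,191).
- **Dark man:** black disc at (412,291). The dark pile is at (505,190), and the pink look-alikes at (384,249), (457,267) and (374,328) stay put.
- **Domino:** (354,285). The other dominoes are the boxed tiles.
- **King:** (300,287). The other light chessmen stand in the tray at (172,170).

The light bay is the left one in the image, and the empty part of the domino box is on the robot's side.

```bash
cat > meas.py <<'E'
from h import *
im={n:cv2.imread(f'pics/{n}0.png') for n in('top','scene')};M={n:vision.camera_model(n) for n in im}
def blob(n,x,y,r,f):
    I=im[n];h=cv2.cvtColor(I,cv2.COLOR_BGR2HSV).astype(int);m=f(h[...,0],h[...,1],h[...,2]).astype(np.uint8)
    k=np.zeros_like(m);cv2.rectangle(k,(x-r,y-r),(x+r,y+r),1,-1);m&=k
    c,_=cv2.findContours(m,cv2.RETR_EXTERNAL,cv2.CHAIN_APPROX_NONE);c=max(c,key=cv2.contourArea);return c
pale=lambda h,s,v:(h>18)&(s<150)&(v>140)
black=lambda h,s,v:(v<60)
white=lambda h,s,v:(s<60)&(v>150)
def show(name,n,x,y,r,f,z):
    c=blob(n,x,y,r,f);(u,v),(w,hh),a=cv2.minAreaRect(c)
    print(name,n,'px',round(u,1),round(v,1),'size',round(w,1),round(hh,1),'ang',round(a,1),'xy',ray(M[n],u,v,z)[:2].round(1));return u,v,c
show('lm','top',232,308,20,pale,12);show('lm','scene',410,222,18,pale,8)
show('dm','top',412,291,16,black,12);show('dm','scene',246,214,16,black,8)
show('king','top',300,287,14,pale,66);show('king','scene',346,217,24,pale,39)
u,v,c=show('dom','top',354,285,22,white,12)
print([ray(M['top'],*p,12)[:2].round(1).tolist() for p in cv2.boxPoints(cv2.minAreaRect(c))])
for nm,t,s,f in(('lp',(459,191),(169,266),pale),('dp',(505,190),(123,262),black)):
    a=show(nm,'top',*t,18,f,40);b=show(nm,'scene',*s,20,f,40)
red=lambda h,s,v:((h<9)|(h>170))&(s>110)&(v<140)
u,v,c=show('dtray','top',481,192,62,red,16)
u,v,c=show('ctray','top',190,203,62,lambda h,s,v:(((h<9)|(h>170))&(s>110)&(v<140)),26)
big=np.hstack([cv2.resize(im['top'][230:340,215:435],None,fx=3.5,fy=3.5),]);cv2.imwrite('pics/cropA.png',big)
cv2.imwrite('pics/cropB.png',np.hstack([cv2.resize(im['top'][115:255,140:240],None,fx=4,fy=4)[:, :400],cv2.resize(im['top'][115:255,285:385],None,fx=4,fy=4)]))
cv2.imwrite('pics/cropC.png',np.hstack([cv2.resize(im['top'][160:220,425:535],None,fx=3.5,fy=3.5,interpolation=2),cv2.resize(im['scene'][240:300,90:205],None,fx=3.5,fy=3.5,interpolation=2)]))
E
python3 meas.py
```

```text
lm top px 231.0 307.0 size 21.2 21.2 ang 45.0 xy [412.3 172.1]
lm scene px 410.5 222.0 size 16.0 19.0 ang 90.0 xy [413.  171.6]
dm top px 406.0 299.0 size 0.0 0.0 ang 0.0 xy [ 427.9 -142.7]
dm scene px 245.5 214.5 size 15.0 19.0 ang 90.0 xy [ 444.6 -155.4]
king top px 300.1 286.7 size 17.4 17.4 ang 63.4 xy [449.   45.8]
king scene px 345.5 216.5 size 37.0 15.0 ang 90.0 xy [454.1  46.6]
dom top px 353.7 284.0 size 27.7 13.5 ang 82.9 xy [454.5 -48.8]
[[477.7, -33.6], [480.8, -57.8], [431.4, -63.9], [428.3, -39.8]]
lp top px 459.0 191.0 size 21.2 25.5 ang 45.0 xy [ 619.2 -233.4]
lp scene px 169.1 266.4 size 24.3 23.4 ang 71.6 xy [ 634.  -230.2]
dp top px 500.3 200.3 size 9.5 1.6 ang 18.4 xy [ 602.8 -305.8]
dp scene px 121.3 263.6 size 23.7 28.6 ang 63.4 xy [ 640.9 -312.7]
dtray top px 469.9 182.3 size 12.8 3.7 ang 52.1 xy [ 639.4 -259.4]
ctray top px 184.4 229.0 size 1.7 24.2 ang 7.1 xy [551.8 255.6]
```

View pics/cropA.png

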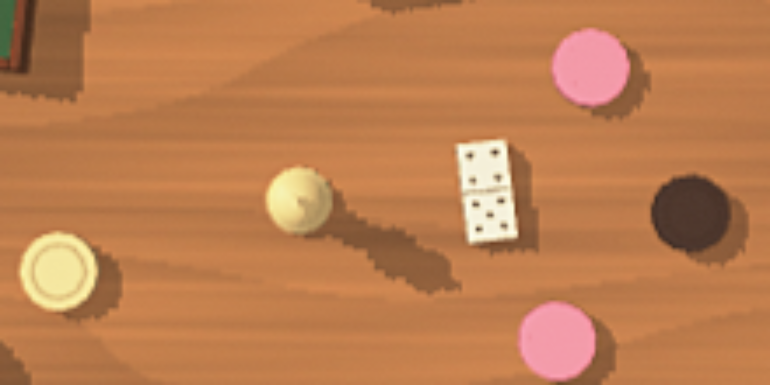

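View pics/cropB.png

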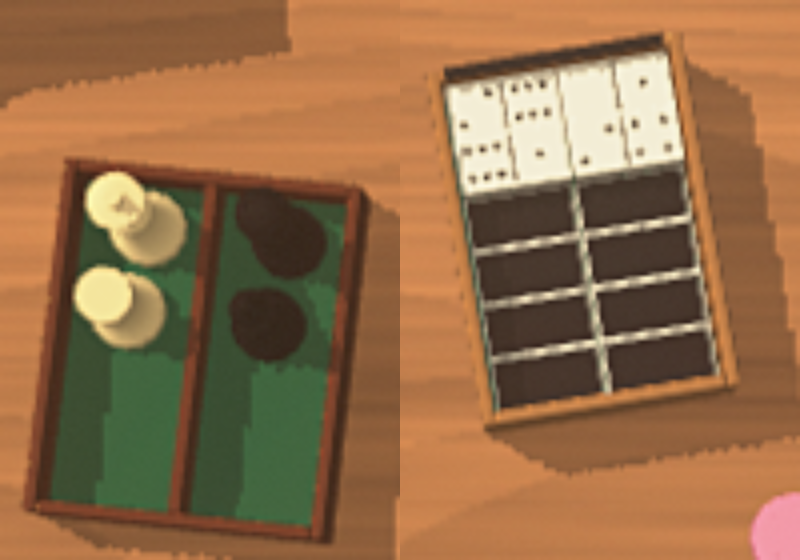

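View pics/cropC.png

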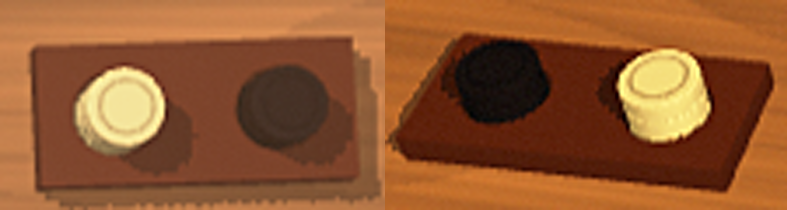

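The crops confirm the choices. Crop A shows the light man at (59,271), the king at (299,200), the domino at (487,190) and the black man at (691,213), with the pink discs clearly different. Crops B and C give the tray and box corners and the pile tops, which I'll convert next.

```bash
cat > m2.py <<'E'
from h import *
M={n:vision.camera_model(n) for n in('top','scene')}
def tri(a,b):
    A=[]
    for n,(u,v) in(('top',a),('scene',b)):
        P=np.array(M[n]['mtx'])@np.array(M[n]['camera_from_world'])[:3];A+=[u*P[2]-P[0],v*P[2]-P[1]]
    A=np.array(A);A/=np.linalg.norm(A[:,:3],axis=1)[:,None];return np.linalg.lstsq(A[:,:3],-A[:,3],rcond=None)[0].round(1)
R=lambda u,v,z:ray(M['top'],u,v,z)[:2].round(1)
print('dm',R(412.4,290.9,12),'lm',R(231.9,307.4,12),'king',R(300.4,287.1,62))
print('lp',tri((461.3,190.3),(168,260.9)),'dp',tri((507.9,190),(123.7,259.4)))
def quad(nm,pts,s,o,z):
    p=np.array([R(x/s+o[0],y/s+o[1],z) for x,y in pts]);c=p.mean(0)
    e=(p[0]+p[1]-p[2]-p[3])/2;f=(p[0]+p[3]-p[1]-p[2])/2  # up(+x), left(+y)
    print(nm,c.round(1),'len',np.hypot(*e).round(0),np.hypot(*f).round(0),'yaw',np.degrees(np.arctan2(e[1],e[0])).round(1),np.degrees(np.arctan2(-f[0],f[1])).round(1));return c,e/np.hypot(*e),f/np.hypot(*f)
c,e,f=quad('dtray',[(35,47),(352,38),(357,178),(38,190)],3.5,(425,160),16);print('wells',c+42*f,c-42*f)
c,e,f=quad('ctray',[(67,158),(370,188),(325,543),(25,510)],4,(140,115),26);print('king goal',c-38*e+32*f)
c,e,f=quad('box',[(40,78),(280,35),(337,382),(90,425)],4,(285,115),34);print('dom goal',c-27*e)
E
python3 m2.py
```

```text
dm [ 442.5 -154.3] lm [411.6 170.5] king [448.4  45.4]
lp [ 620.7 -237.9   38.7] dp [ 622.4 -321.7   30.4]
dtray [ 621.1 -278.8] len 74.0 164.0 yaw 0.6 2.0
wells [ 619.62960284 -236.87663002] [ 622.62039716 -320.82336998]
ctray [600.2 248. ] len 161.0 137.0 yaw -5.9 -5.9
king goal [565.71650762 283.68204885]
box [653.6  -8.2] len 159.0 111.0 yaw 8.8 10.3
dom goal [626.91514423 -12.36320707]
```

Call:
play_rows([
  {"x":0.758,"y":0.894,"az":0.72},
  {"x":0.758,"y":0.894,"az":0.72},
  {"x":0.758,"y":0.894,"az":0.72},
  {"x":0.758,"y":0.894,"az":0.72},
  {"x":0.758,"y":0.894,"az":0.72},
  {"x":0.758,"y":0.894,"az":0.72},
  {"x":0.758,"y":0.894,"az":0.72},
  {"x":0.758,"y":0.894,"az":0.72},
  {"x":0.758,"y":0.894,"az":0.72},
  {"x":0.758,"y":0.894,"az":0.72},
  {"x":0.758,"y":0.894,"az":0.72},
  {"x":0.758,"y":0.894,"az":0.72},
  {"x":0.758,"y":0.894,"az":0.72},
  {"x":0.758,"y":0.894,"az":0.72},
  {"z":-1},
  {"z":-1},
  {"z":-1},
  {},
  {},
], grip=70)

```text
$.steps[0]: bad value
```

```bash
python3 - <<'E'
from h import *
im=vision.capture('wrist');m=vision.camera_model('wrist');cv2.imwrite('pics/w1.png',im[...,::-1]);s=robot.get_state();print(s['tcp_pos'],s['ee_rot'])
import pickle;pickle.dump(m,open('w1.pkl','wb'));print(px(m,[442.5,-154.3,12]))
E
```

```text
[ 177.36147827 -467.24075853  241.94749237] [-1.79954678e+02 -9.63398632e-05  2.07842447e+01]
[   7.53166543 -359.46005652]
```

View pics/w1.png

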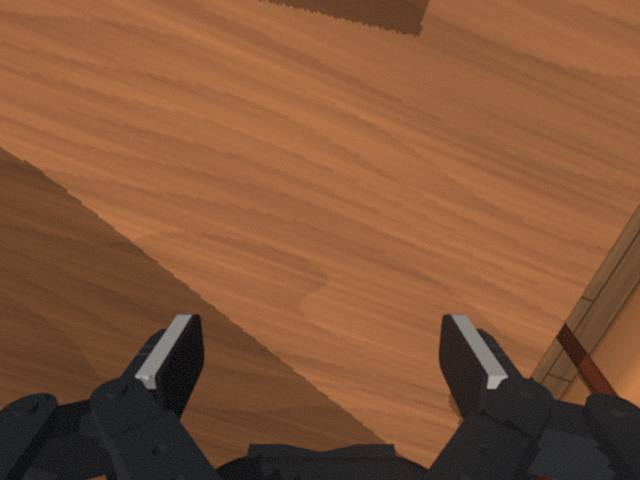

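The call was refused because each row needs all six values. The picture shows only the open fingers over bare table.

Call:
play_rows([
  {"x":0.758,"y":0.894,"z":0,"ax":0,"ay":0,"az":0.72},
  {"x":0.758,"y":0.894,"z":0,"ax":0,"ay":0,"az":0.72},
  {"x":0.758,"y":0.894,"z":0,"ax":0,"ay":0,"az":0.72},
  {"x":0.758,"y":0.894,"z":0,"ax":0,"ay":0,"az":0.72},
  {"x":0.758,"y":0.894,"z":0,"ax":0,"ay":0,"az":0.72},
  {"x":0.758,"y":0.894,"z":0,"ax":0,"ay":0,"az":0.72},
  {"x":0.758,"y":0.894,"z":0,"ax":0,"ay":0,"az":0.72},
  {"x":0.758,"y":0.894,"z":0,"ax":0,"ay":0,"az":0.72},
  {"x":0.758,"y":0.894,"z":0,"ax":0,"ay":0,"az":0.72},
  {"x":0.758,"y":0.894,"z":0,"ax":0,"ay":0,"az":0.72},
  {"x":0.758,"y":0.894,"z":0,"ax":0,"ay":0,"az":0.72},
  {"x":0.758,"y":0.894,"z":0,"ax":0,"ay":0,"az":0.72},
  {"x":0.758,"y":0.894,"z":0,"ax":0,"ay":0,"az":0.72},
  {"x":0.758,"y":0.894,"z":0,"ax":0,"ay":0,"az":0.72},
  {"x":0,"y":0,"z":-1,"ax":0,"ay":0,"az":0},
  {"x":0,"y":0,"z":-1,"ax":0,"ay":0,"az":0},
  {"x":0,"y":0,"z":-1,"ax":0,"ay":0,"az":0},
  {"x":0,"y":0,"z":0,"ax":0,"ay":0,"az":0},
  {"x":0,"y":0,"z":0,"ax":0,"ay":0,"az":0},
], grip=70)

```text
time: 1.73
tcp_pos: [442.0, -154.2, 167.0]
ee_rot: [-179.9, -0.0, 90.1]
force: [0.2, 0.2, 0.7]
gripper_width: 70.1
grip_force: 0.0
```

```bash
python3 - <<'E'
from h import *
im=vision.capture('wrist');m=vision.camera_model('wrist');cv2.imwrite('pics/w2.png',im[...,::-1]);s=robot.get_state();print(s['tcp_pos'],s['ee_rot'])
print(px(m,[442.5,-154.3,12]))
for n,r in(('dm',[442.5,-154.3,12]),):
    h=cv2.cvtColor(im,cv2.COLOR_RGB2HSV);u,v=px(m,r).astype(int)
    k=((h[...,2]<75)).astype(np.uint8);nl,l,st,c=cv2.connectedComponentsWithStats(k);
    for i in range(1,nl):
        if st[i,4]>800: print(st[i],c[i],ray(m,*c[i],12))
E
```

```text
[ 442.7652693  -154.62449665  168.16740039] [-1.79996157e+02 -9.37340505e-04  9.00820494e+01]
[319.37477162 220.1867614 ]
[ 527    0   26   98 1258] [540.44833068  41.31399046] [583.63178771 -35.58453002  12.        ]
[ 592    0   38   86 2784] [610.01975575  41.58297414] [628.1298809 -35.63948    12.       ]
[ 563    7   26   84 1856] [575.11314655  47.70204741] [606.50531397 -39.26139089  12.        ]
[ 296  193   54   54 2217] [322.55615697 219.40054127] [ 444.81291818 -153.70275655   12.        ]
[    0   274   640   206 50137] [322.35678242 425.43628458] [ 445.25807343 -338.45982731   12.        ]
```

View pics/w2.png

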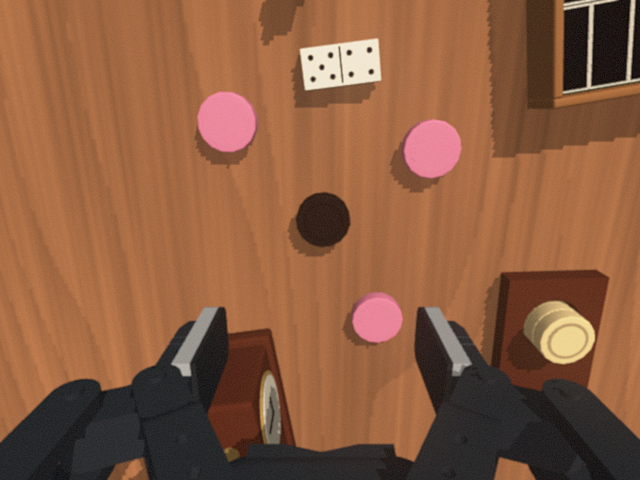

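Call:
play_rows([
  {"x":0.05,"y":0,"z":-1,"ax":0,"ay":0,"az":0},
  {"x":0,"y":0,"z":-1,"ax":0,"ay":0,"az":0},
  {"x":0,"y":0,"z":-1,"ax":0,"ay":0,"az":0},
  {"x":0,"y":0,"z":-1,"ax":0,"ay":0,"az":0},
  {"x":0,"y":0,"z":-1,"ax":0,"ay":0,"az":0},
  {"x":0,"y":0,"z":-0.7,"ax":0,"ay":0,"az":0},
  {"x":0,"y":0,"z":-0.4,"ax":0,"ay":0,"az":0},
  {"x":0,"y":0,"z":0,"ax":0,"ay":0,"az":0},
  {"x":0,"y":0,"z":0,"ax":0,"ay":0,"az":0},
], grip=70)

```text
time: 2.53
tcp_pos: [444.9, -155.0, 16.0]
ee_rot: [179.9, 0.0, 90.1]
force: [-0.5, -0.5, 0.6]
gripper_width: 69.9
grip_force: 0.0
```

Call:
play_rows([
  {"x":0,"y":0,"z":0,"ax":0,"ay":0,"az":0},
  {"x":0,"y":0,"z":0,"ax":0,"ay":0,"az":0},
  {"x":0,"y":0,"z":0,"ax":0,"ay":0,"az":0},
  {"x":0,"y":0,"z":0,"ax":0,"ay":0,"az":0},
  {"x":0,"y":0,"z":0,"ax":0,"ay":0,"az":0},
  {"x":0,"y":0,"z":0,"ax":0,"ay":0,"az":0},
  {"x":0,"y":0,"z":0,"ax":0,"ay":0,"az":0},
  {"x":0,"y":0,"z":0,"ax":0,"ay":0,"az":0},
], grip=20)

```text
time: 3.2
tcp_pos: [444.9, -154.9, 16.4]
ee_rot: [179.9, 0.0, 90.1]
force: [-3.9, 1.6, 19.8]
gripper_width: 36.8
grip_force: 57.8
```

Call:
play_rows([
  {"x":0,"y":0,"z":0.2,"ax":0,"ay":0,"az":0},
  {"x":0,"y":0,"z":0.4,"ax":0,"ay":0,"az":0},
  {"x":0,"y":0,"z":0.8,"ax":0,"ay":0,"az":0},
  {"x":0,"y":0,"z":1,"ax":0,"ay":0,"az":0},
  {"x":0,"y":0,"z":1,"ax":0,"ay":0,"az":0},
  {"x":0,"y":0,"z":0,"ax":0,"ay":0,"az":0},
  {"x":0,"y":0,"z":0,"ax":0,"ay":0,"az":0},
], grip=20)

```text
time: 3.78
tcp_pos: [445.1, -154.9, 101.5]
ee_rot: [179.8, 0.1, 90.1]
force: [-0.7, 0.3, -0.1]
gripper_width: 36.3
grip_force: 60.0
```

```bash
python3 - <<'E'
from h import *
im=vision.capture('wrist')
sc=vision.capture('scene');m=vision.camera_model('scene')
u,v=px(m,[444,-154,90]).astype(int);c=cv2.resize(sc[max(0,v-50):v+50,u-60:u+60],None,fx=4.8,fy=4.8)
cv2.imwrite('pics/w3.png',np.hstack([cv2.resize(im,(640,480))[:,160:],])[...,::-1]);c=cv2.resize(c,(400,333))
p=np.zeros((480,780,3),np.uint8);p[:333,:400]=c;p[:,400:]=im[:,130:510];cv2.imwrite('pics/w3.png',p[...,::-1])
s=robot.get_state();print(s['tcp_pos'],s['force'],s['gripper_width'])
E
```

```text
[ 443.82949632 -154.49093674   99.60793508] [-0.24167208 -0.09370716 -0.29098568] 36.43507588119747
```

View pics/w3.png

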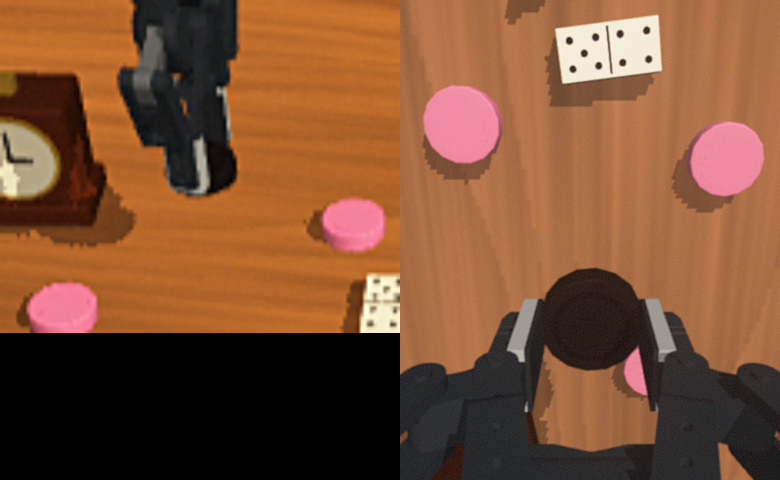

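The black man is held at the pad tips, centred at wrist pixel (320,319). I'll work out its offset from the TCP.

```bash
python3 - <<'E'
from h import *
m=vision.camera_model('wrist');s=robot.get_state();t=s['tcp_pos'];z=t[2]-16+12
p=ray(m,320,319,z);print(t,p-t);print('to dark pile',np.array([622.4,-321.3])-p[:2])
E
```

```text
[ 443.82949632 -154.49093674   99.60793508] [ 0.46172383  4.23531521 -4.        ]
to dark pile [ 178.10877986 -171.04437847]
```

Call:
play_rows([
  {"x":0.3,"y":-0.3,"z":0.5,"ax":0,"ay":0,"az":0},
  {"x":0.6,"y":-0.55,"z":0.5,"ax":0,"ay":0,"az":0},
  {"x":0.78,"y":-0.75,"z":0,"ax":0,"ay":0,"az":0},
  {"x":0.78,"y":-0.75,"z":0,"ax":0,"ay":0,"az":0},
  {"x":0.78,"y":-0.75,"z":0,"ax":0,"ay":0,"az":0},
  {"x":0.78,"y":-0.75,"z":0,"ax":0,"ay":0,"az":0},
  {"x":0.78,"y":-0.75,"z":0,"ax":0,"ay":0,"az":0},
  {"x":0.78,"y":-0.75,"z":0,"ax":0,"ay":0,"az":0},
  {"x":0.78,"y":-0.75,"z":0,"ax":0,"ay":0,"az":0},
  {"x":0.5,"y":-0.45,"z":0,"ax":0,"ay":0,"az":0},
  {"x":0.28,"y":-0.25,"z":0,"ax":0,"ay":0,"az":0},
  {"x":0,"y":0,"z":-1,"ax":0,"ay":0,"az":0},
  {"x":0,"y":0,"z":-1,"ax":0,"ay":0,"az":0},
  {"x":0,"y":0,"z":-0.2,"ax":0,"ay":0,"az":0},
  {"x":0,"y":0,"z":0,"ax":0,"ay":0,"az":0},
  {"x":0,"y":0,"z":0,"ax":0,"ay":0,"az":0},
  {"x":0,"y":0,"z":0,"ax":0,"ay":0,"az":0},
], grip=20)

```text
time: 5.3
tcp_pos: [623.1, -324.8, 71.3]
ee_rot: [179.9, 0.0, 90.1]
force: [0.2, -0.2, 0.1]
gripper_width: 36.7
grip_force: 60.1
```

```bash
python3 - <<'E'
from h import *
sc=vision.capture('scene')
s=robot.get_state();print(s['tcp_pos'],s['force'],s['gripper_width'])
m=vision.camera_model('scene')
u,v=px(m,[622,-300,60]).astype(int);a=cv2.resize(sc[v-50:v+50,u-60:u+60],(720,600),interpolation=2)
cv2.imwrite('pics/p1.png',a[...,::-1])
E
```

```text
[ 623.17405481 -324.85471453   71.43238329] [ 0.03294012 -0.66204764 -0.73487852] 36.144377631854006
```

View pics/p1.png

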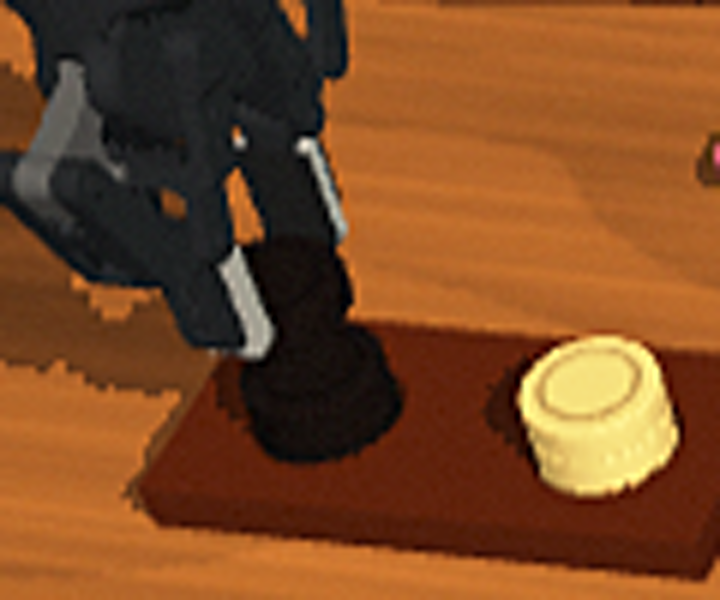

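The disc hangs over the dark pile, so I'll lower slowly until I feel contact.

Call:
play_rows([
  {"x":0,"y":0.04,"z":-0.3,"ax":0,"ay":0,"az":0},
  {"x":0,"y":0,"z":-0.3,"ax":0,"ay":0,"az":0},
  {"x":0,"y":0,"z":-0.2,"ax":0,"ay":0,"az":0},
  {"x":0,"y":0,"z":0,"ax":0,"ay":0,"az":0},
  {"x":0,"y":0,"z":0,"ax":0,"ay":0,"az":0},
], grip=20)

```text
time: 5.77
tcp_pos: [622.6, -323.4, 50.6]
ee_rot: [180.0, 0.0, 90.1]
force: [-4.7, 3.8, 15.5]
gripper_width: 36.6
grip_force: 61.8
```

Call:
play_rows([
  {"x":0,"y":0,"z":-0.08,"ax":0,"ay":0,"az":0},
  {"x":0,"y":0,"z":0,"ax":0,"ay":0,"az":0},
  {"x":0,"y":0,"z":0,"ax":0,"ay":0,"az":0},
], grip=20)

```text
time: 6.02
tcp_pos: [622.7, -323.5, 50.4]
ee_rot: [179.9, 0.0, 90.1]
force: [-12.8, 7.3, 36.6]
gripper_width: 36.1
grip_force: 64.2
```

Call:
play_rows([
  {"x":0,"y":0,"z":-0.08,"ax":0,"ay":0,"az":0},
  {"x":0,"y":0,"z":0,"ax":0,"ay":0,"az":0},
  {"x":0,"y":0,"z":0,"ax":0,"ay":0,"az":0},
], grip=20)

```text
time: 6.27
tcp_pos: [622.8, -323.6, 50.2]
ee_rot: [179.8, 0.1, 90.1]
force: [-22.2, 12.3, 57.9]
gripper_width: 36.4
grip_force: 66.7
```

Contact came at 50.6 and I've since pressed more than I needed to. I'll ease back up, then release.

Call:
play_rows([
  {"x":0,"y":0,"z":0.1,"ax":0,"ay":0,"az":0},
  {"x":0,"y":0,"z":0.07,"ax":0,"ay":0,"az":0},
  {"x":0,"y":0,"z":0,"ax":0,"ay":0,"az":0},
  {"x":0,"y":0,"z":0,"ax":0,"ay":0,"az":0},
], grip=20)

```text
time: 6.6
tcp_pos: [622.6, -323.6, 50.6]
ee_rot: [180.0, 0.0, 90.1]
force: [-3.8, 2.4, 15.5]
gripper_width: 36.1
grip_force: 61.9
```

Call:
play_rows([
  {"x":0,"y":0,"z":0,"ax":0,"ay":0,"az":0},
  {"x":0,"y":0,"z":0,"ax":0,"ay":0,"az":0},
  {"x":0,"y":0,"z":0,"ax":0,"ay":0,"az":0},
  {"x":0,"y":0,"z":0,"ax":0,"ay":0,"az":0},
  {"x":0,"y":0,"z":0,"ax":0,"ay":0,"az":0},
  {"x":0,"y":0,"z":0,"ax":0,"ay":0,"az":0},
], grip=65)

```text
time: 7.1
tcp_pos: [622.4, -323.5, 49.8]
ee_rot: [-180.0, -0.0, 90.1]
force: [-0.1, 0.4, 0.6]
gripper_width: 65.1
grip_force: 0.0
```

Call:
play_rows([
  {"x":0,"y":0,"z":0.4,"ax":0,"ay":0,"az":0},
  {"x":0,"y":0,"z":1,"ax":0,"ay":0,"az":0},
  {"x":0,"y":0,"z":1,"ax":0,"ay":0,"az":0},
  {"x":0,"y":0,"z":1,"ax":0,"ay":0,"az":0},
  {"x":0,"y":0,"z":1,"ax":0,"ay":0,"az":0},
  {"x":0,"y":0,"z":0,"ax":0,"ay":0,"az":0},
  {"x":0,"y":0,"z":0,"ax":0,"ay":0,"az":0},
], grip=70)

```text
time: 7.68
tcp_pos: [623.3, -324.0, 162.4]
ee_rot: [179.8, 0.1, 90.1]
force: [-0.5, -1.3, -0.3]
gripper_width: 69.9
grip_force: 0.0
```

```bash
python3 - <<'E'
from h import *
sc=vision.capture('scene');im=vision.capture('wrist')
s=robot.get_state();print(s['tcp_pos'],s['force'],s['gripper_width'])
m=vision.camera_model('scene')
u,v=px(m,[622,-300,60]).astype(int);a=cv2.resize(sc[v-50:v+50,u-60:u+60],(400,333),interpolation=2)
p=np.zeros((480,800,3),np.uint8);p[:333,:400]=a;p[:,400:]=im[:,120:520];cv2.imwrite('pics/p2.png',p[...,::-1])
E
```

```text
[ 622.30663799 -323.43995054  159.8170187 ] [-0.58670691 -0.60168376 -0.03117852] 70.12800757186261
```

View pics/p2.png

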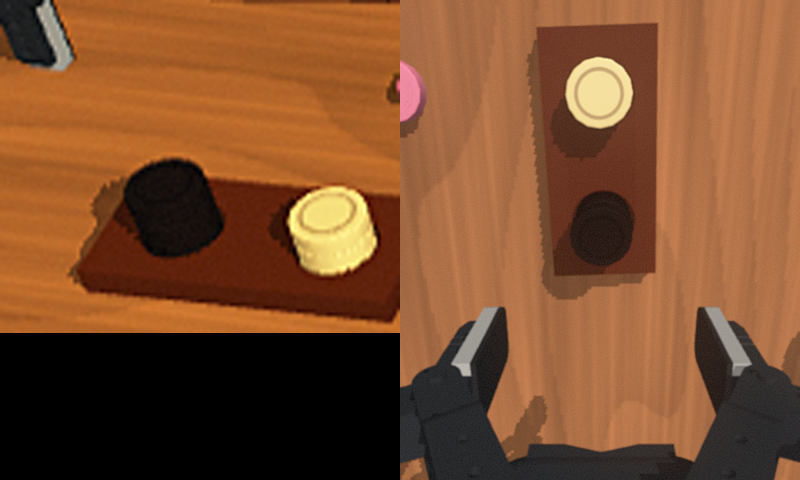

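The dark man sits on the dark pile, with its top near wrist pixel (323,221). I'll check its offset against the tray corners in the same view.

```bash
python3 - <<'E'
from h import *
m=vision.camera_model('wrist')
R=lambda x,y,z:ray(m,x-280,y,z)[:2].round(1)
c=np.array([R(537,27,16),R(657,23,16),R(655,272,16),R(553,275,16)]);print(c.tolist(),c.mean(0))
print('dark top',R(603,222,46),'light top',R(599,92,38),'cam',(-np.array(m['camera_from_world'])[:3,:3].T@np.array(m['camera_from_world'])[:3,3]).round())
E
```

```text
[[584.1, -198.6], [656.7, -196.2], [662.4, -358.5], [588.3, -361.1]] [ 622.875 -278.6  ]
dark top [ 624.4 -312.6] light top [ 621.8 -236.3] cam [ 623. -244.  291.]
```

```bash
python3 - <<'E'
from h import *
im=vision.capture('wrist');m=vision.camera_model('wrist')
c=im[170:290,263:383].astype(float);c=np.clip(c*3.5,0,255).astype(np.uint8)
cv2.imwrite('pics/d1.png',cv2.resize(c,(600,600),interpolation=2)[...,::-1]);print(px(m,[622.6,-320.8,46]),px(m,[622.6,-320.8,34]))
E
```

```text
[320.60299671 235.0757609 ] [320.63314672 229.57797781]
```

View pics/d1.png

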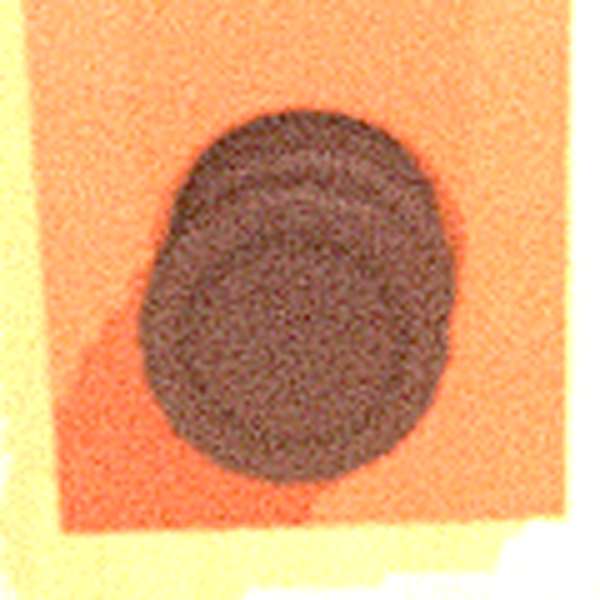

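In the enhanced view the top face centre comes to about (322,236), against a predicted (321,235), so the dark man is on axis. Next is the light man.

Call:
play_rows([
  {"x":-0.42,"y":0.989,"z":0,"ax":0,"ay":0,"az":0},
  {"x":-0.42,"y":0.989,"z":0,"ax":0,"ay":0,"az":0},
  {"x":-0.42,"y":0.989,"z":0,"ax":0,"ay":0,"az":0},
  {"x":-0.42,"y":0.989,"z":0,"ax":0,"ay":0,"az":0},
  {"x":-0.42,"y":0.989,"z":0,"ax":0,"ay":0,"az":0},
  {"x":-0.42,"y":0.989,"z":0,"ax":0,"ay":0,"az":0},
  {"x":-0.42,"y":0.989,"z":0,"ax":0,"ay":0,"az":0},
  {"x":-0.42,"y":0.989,"z":0,"ax":0,"ay":0,"az":0},
  {"x":-0.42,"y":0.989,"z":0,"ax":0,"ay":0,"az":0},
  {"x":-0.42,"y":0.989,"z":0,"ax":0,"ay":0,"az":0},
  {"x":-0.42,"y":0.989,"z":0,"ax":0,"ay":0,"az":0},
  {"x":-0.42,"y":0.989,"z":0,"ax":0,"ay":0,"az":0},
  {"x":-0.42,"y":0.989,"z":0,"ax":0,"ay":0,"az":0},
  {"x":-0.42,"y":0.989,"z":0,"ax":0,"ay":0,"az":0},
  {"x":-0.42,"y":0.989,"z":0,"ax":0,"ay":0,"az":0},
  {"x":-0.42,"y":0.989,"z":0,"ax":0,"ay":0,"az":0},
  {"x":-0.42,"y":0.989,"z":0,"ax":0,"ay":0,"az":0},
  {"x":-0.42,"y":0.989,"z":0,"ax":0,"ay":0,"az":0},
  {"x":-0.42,"y":0.989,"z":0,"ax":0,"ay":0,"az":0},
  {"x":-0.42,"y":0.989,"z":0,"ax":0,"ay":0,"az":0},
], grip=70)

```text
time: 9.5
tcp_pos: [411.2, 171.8, 159.4]
ee_rot: [-179.9, 0.0, 90.1]
force: [0.3, 0.6, -0.1]
gripper_width: 69.9
grip_force: 0.0
```

Call:
play_rows([
  {"x":0,"y":0,"z":-0.4,"ax":0,"ay":0,"az":0},
  {"x":0,"y":0,"z":0,"ax":0,"ay":0,"az":0},
  {"x":0,"y":0,"z":0,"ax":0,"ay":0,"az":0},
], grip=70)

```text
time: 9.75
tcp_pos: [411.8, 170.6, 149.4]
ee_rot: [-179.9, 0.1, 90.1]
force: [0.4, 0.0, 0.1]
gripper_width: 70.5
grip_force: 0.0
```

```bash
python3 - <<'E'
from h import *
im=vision.capture('wrist');m=vision.camera_model('wrist');s=robot.get_state();print(s['tcp_pos'])
h=cv2.cvtColor(im,cv2.COLOR_RGB2HSV).astype(int);k=((h[...,0]>18)&(h[...,0]<40)&(h[...,1]<150)&(h[...,2]>140)).astype(np.uint8)
for c in cv2.findContours(k,0,1)[0]:
    if cv2.contourArea(c)>800:
        (u,v),r=cv2.minEnclosingCircle(c);print(u,v,r,ray(m,u,v,12))
print(px(m,[412.3,171,12]))
E
```

```text
[412.23261521 170.46477019 149.8194158 ]
376.0 397.5 46.38166809082031 [456.73876348  30.60670698  12.        ]
321.2135925292969 224.89320373535156 28.2922420501709 [413.12431226 172.41065036  12.        ]
[320.00512219 226.87120774]
```

Call:
play_rows([
  {"x":0.03,"y":0.05,"z":-1,"ax":0,"ay":0,"az":0},
  {"x":0,"y":0,"z":-1,"ax":0,"ay":0,"az":0},
  {"x":0,"y":0,"z":-1,"ax":0,"ay":0,"az":0},
  {"x":0,"y":0,"z":-1,"ax":0,"ay":0,"az":0},
  {"x":0,"y":0,"z":-0.8,"ax":0,"ay":0,"az":0},
  {"x":0,"y":0,"z":-0.56,"ax":0,"ay":0,"az":0},
  {"x":0,"y":0,"z":0,"ax":0,"ay":0,"az":0},
  {"x":0,"y":0,"z":0,"ax":0,"ay":0,"az":0},
], grip=70)

```text
time: 10.47
tcp_pos: [413.2, 171.5, 16.1]
ee_rot: [-179.9, 0.0, 90.0]
force: [-0.1, 0.5, -0.2]
gripper_width: 70.0
grip_force: 0.0
```

Call:
play_rows([
  {"x":0,"y":0,"z":0,"ax":0,"ay":0,"az":0},
  {"x":0,"y":0,"z":0,"ax":0,"ay":0,"az":0},
  {"x":0,"y":0,"z":0,"ax":0,"ay":0,"az":0},
  {"x":0,"y":0,"z":0,"ax":0,"ay":0,"az":0},
  {"x":0,"y":0,"z":0,"ax":0,"ay":0,"az":0},
  {"x":0,"y":0,"z":0,"ax":0,"ay":0,"az":0},
  {"x":0,"y":0,"z":0,"ax":0,"ay":0,"az":0},
  {"x":0,"y":0,"z":0,"ax":0,"ay":0,"az":0},
], grip=20)

```text
time: 11.13
tcp_pos: [414.1, 172.4, 17.6]
ee_rot: [179.9, -0.0, 90.1]
force: [-4.0, -2.7, 18.0]
gripper_width: 36.6
grip_force: 57.9
```

Call:
play_rows([
  {"x":0,"y":0,"z":0.2,"ax":0,"ay":0,"az":0},
  {"x":0,"y":0,"z":0.5,"ax":0,"ay":0,"az":0},
  {"x":0,"y":0,"z":1,"ax":0,"ay":0,"az":0},
  {"x":0,"y":0,"z":1,"ax":0,"ay":0,"az":0},
  {"x":0,"y":0,"z":1,"ax":0,"ay":0,"az":0},
  {"x":0,"y":0,"z":1,"ax":0,"ay":0,"az":0},
  {"x":0,"y":0,"z":0.5,"ax":0,"ay":0,"az":0},
  {"x":0,"y":0,"z":0,"ax":0,"ay":0,"az":0},
  {"x":0,"y":0,"z":0,"ax":0,"ay":0,"az":0},
], grip=20)

```text
time: 11.88
tcp_pos: [413.7, 172.4, 146.8]
ee_rot: [179.9, -0.0, 90.1]
force: [0.4, 0.1, -0.8]
gripper_width: 36.1
grip_force: 60.0
```

```bash
python3 - <<'E'
from h import *
im=vision.capture('wrist');m=vision.camera_model('wrist');s=robot.get_state();t=s['tcp_pos'];print(t,s['gripper_width'])
h=cv2.cvtColor(im,cv2.COLOR_RGB2HSV).astype(int);k=((h[...,0]>18)&(h[...,0]<40)&(h[...,1]<150)&(h[...,2]>140)).astype(np.uint8)
for c in cv2.findContours(k,0,1)[0]:
    if cv2.contourArea(c)>800:
        (u,v),r=cv2.minEnclosingCircle(c);print(cv2.boundingRect(c),u,v,r,ray(m,u,v,t[2]-4)-t)
E
```

```text
[413.15309623 172.17202055 145.88959421] 36.17483654599048
(273, 272, 115, 172) 342.5 359.0 93.2537841796875 [  9.1517306  -13.00138264  -4.        ]
```

Call:
play_rows([
  {"x":0.487,"y":-0.966,"z":0,"ax":0,"ay":0,"az":0},
  {"x":0.487,"y":-0.966,"z":0,"ax":0,"ay":0,"az":0},
  {"x":0.487,"y":-0.966,"z":0,"ax":0,"ay":0,"az":0},
  {"x":0.487,"y":-0.966,"z":0,"ax":0,"ay":0,"az":0},
  {"x":0.487,"y":-0.966,"z":0,"ax":0,"ay":0,"az":0},
  {"x":0.487,"y":-0.966,"z":0,"ax":0,"ay":0,"az":0},
  {"x":0.487,"y":-0.966,"z":0,"ax":0,"ay":0,"az":0},
  {"x":0.487,"y":-0.966,"z":0,"ax":0,"ay":0,"az":0},
  {"x":0.487,"y":-0.966,"z":0,"ax":0,"ay":0,"az":0},
  {"x":0.487,"y":-0.966,"z":0,"ax":0,"ay":0,"az":0},
  {"x":0.487,"y":-0.966,"z":0,"ax":0,"ay":0,"az":0},
  {"x":0.487,"y":-0.966,"z":0,"ax":0,"ay":0,"az":0},
  {"x":0.487,"y":-0.966,"z":0,"ax":0,"ay":0,"az":0},
  {"x":0.487,"y":-0.966,"z":0,"ax":0,"ay":0,"az":0},
  {"x":0.487,"y":-0.966,"z":0,"ax":0,"ay":0,"az":0},
  {"x":0.487,"y":-0.966,"z":0,"ax":0,"ay":0,"az":0},
  {"x":0.487,"y":-0.966,"z":0,"ax":0,"ay":0,"az":0},
  {"x":0,"y":0,"z":0,"ax":0,"ay":0,"az":0},
  {"x":0,"y":0,"z":0,"ax":0,"ay":0,"az":0},
], grip=20)

```text
time: 13.52
tcp_pos: [619.8, -239.2, 144.0]
ee_rot: [-179.9, -0.1, 90.0]
force: [0.6, 1.2, -0.4]
gripper_width: 36.2
grip_force: 60.0
```

Call:
play_rows([
  {"x":0,"y":0,"z":-0.8,"ax":0,"ay":0,"az":0},
  {"x":0,"y":0,"z":-1,"ax":0,"ay":0,"az":0},
  {"x":0,"y":0,"z":-0.8,"ax":0,"ay":0,"az":0},
  {"x":0,"y":0,"z":-0.4,"ax":0,"ay":0,"az":0},
  {"x":0,"y":0,"z":0,"ax":0,"ay":0,"az":0},
  {"x":0,"y":0,"z":0,"ax":0,"ay":0,"az":0},
  {"x":0,"y":0,"z":0,"ax":0,"ay":0,"az":0},
], grip=20)

```text
time: 14.1
tcp_pos: [620.8, -238.3, 72.4]
ee_rot: [179.9, 0.0, 90.1]
force: [-0.1, 1.0, -0.4]
gripper_width: 36.1
grip_force: 60.0
```

Over the light pile now, so I'll step down 2 to 3 mm at a time.

Call:
play_rows([
  {"x":0,"y":0,"z":-0.12,"ax":0,"ay":0,"az":0},
  {"x":0,"y":0,"z":-0.12,"ax":0,"ay":0,"az":0},
  {"x":0,"y":0,"z":-0.12,"ax":0,"ay":0,"az":0},
  {"x":0,"y":0,"z":0,"ax":0,"ay":0,"az":0},
  {"x":0,"y":0,"z":0,"ax":0,"ay":0,"az":0},
], grip=20)

```text
time: 14.52
tcp_pos: [620.1, -238.3, 61.9]
ee_rot: [-180.0, -0.0, 90.1]
force: [1.0, 0.7, -0.1]
gripper_width: 36.4
grip_force: 60.0
```

Call:
play_rows([
  {"x":0,"y":0,"z":-0.1,"ax":0,"ay":0,"az":0},
  {"x":0,"y":0,"z":0,"ax":0,"ay":0,"az":0},
  {"x":0,"y":0,"z":0,"ax":0,"ay":0,"az":0},
], grip=20)

```text
time: 14.77
tcp_pos: [620.1, -238.3, 59.5]
ee_rot: [-180.0, -0.0, 90.1]
force: [-0.8, -0.3, -0.2]
gripper_width: 36.3
grip_force: 60.0
```

Call:
play_rows([
  {"x":0,"y":0,"z":-0.08,"ax":0,"ay":0,"az":0},
  {"x":0,"y":0,"z":0,"ax":0,"ay":0,"az":0},
  {"x":0,"y":0,"z":0,"ax":0,"ay":0,"az":0},
], grip=20)

```text
time: 15.02
tcp_pos: [620.1, -238.3, 57.4]
ee_rot: [-180.0, -0.0, 90.1]
force: [0.3, -0.0, -0.1]
gripper_width: 36.2
grip_force: 60.0
```

Call:
play_rows([
  {"x":0,"y":0,"z":-0.08,"ax":0,"ay":0,"az":0},
  {"x":0,"y":0,"z":0,"ax":0,"ay":0,"az":0},
  {"x":0,"y":0,"z":0,"ax":0,"ay":0,"az":0},
], grip=20)

```text
time: 15.27
tcp_pos: [620.1, -238.3, 55.4]
ee_rot: [-180.0, -0.0, 90.1]
force: [0.6, -0.0, -0.4]
gripper_width: 36.4
grip_force: 60.0
```

Call:
play_rows([
  {"x":0,"y":0,"z":-0.08,"ax":0,"ay":0,"az":0},
  {"x":0,"y":0,"z":0,"ax":0,"ay":0,"az":0},
  {"x":0,"y":0,"z":0,"ax":0,"ay":0,"az":0},
], grip=20)

```text
time: 15.52
tcp_pos: [620.4, -238.4, 54.9]
ee_rot: [179.9, 0.0, 90.1]
force: [-7.0, 3.3, 18.0]
gripper_width: 35.9
grip_force: 62.3
```

Contact at 18 N, so release and rise.

Call:
play_rows([
  {"x":0,"y":0,"z":0,"ax":0,"ay":0,"az":0},
  {"x":0,"y":0,"z":0,"ax":0,"ay":0,"az":0},
  {"x":0,"y":0,"z":0,"ax":0,"ay":0,"az":0},
  {"x":0,"y":0,"z":0,"ax":0,"ay":0,"az":0},
  {"x":0,"y":0,"z":0,"ax":0,"ay":0,"az":0},
  {"x":0,"y":0,"z":0,"ax":0,"ay":0,"az":0},
], grip=65)

```text
time: 16.02
tcp_pos: [620.2, -238.3, 53.4]
ee_rot: [-180.0, -0.0, 90.1]
force: [1.1, 0.1, -0.0]
gripper_width: 64.9
grip_force: 0.0
```

Call:
play_rows([
  {"x":0,"y":0,"z":0.4,"ax":0,"ay":0,"az":0},
  {"x":0,"y":0,"z":1,"ax":0,"ay":0,"az":0},
  {"x":0,"y":0,"z":1,"ax":0,"ay":0,"az":0},
  {"x":0,"y":0,"z":1,"ax":0,"ay":0,"az":0},
  {"x":0,"y":0,"z":1,"ax":0,"ay":0,"az":0},
  {"x":0,"y":0,"z":0,"ax":0,"ay":0,"az":0},
  {"x":0,"y":0,"z":0,"ax":0,"ay":0,"az":0},
], grip=65)

```text
time: 16.6
tcp_pos: [621.1, -238.7, 165.7]
ee_rot: [179.8, 0.1, 90.1]
force: [-0.2, 0.8, -0.3]
gripper_width: 65.2
grip_force: 0.0
```

```bash
python3 - <<'E'
from h import *
im=vision.capture('wrist');m=vision.camera_model('wrist');s=robot.get_state();print(s['tcp_pos'],s['force'])
h=cv2.cvtColor(im,cv2.COLOR_RGB2HSV).astype(int);k=((h[...,0]>18)&(h[...,0]<40)&(h[...,1]<150)&(h[...,2]>140)).astype(np.uint8)
for c in cv2.findContours(k,0,1)[0]:
    if cv2.contourArea(c)>800: print(cv2.boundingRect(c))
print('axis top',px(m,[619.8,-236.9,50]),px(m,[619.8,-216.9,50]),'layer below',px(m,[619.8,-236.9,28]))
E
```

```text
[ 620.39771047 -238.41937175  164.07466495] [ 0.73990006 -0.20549222 -0.33776378]
(7, 362, 57, 73)
(0, 271, 30, 81)
(289, 192, 61, 75)
(599, 63, 41, 57)
axis top [318.46784129 236.08040272] [318.48156314 205.03358728] layer below [318.61609366 226.27848202]
```

The light man is on axis too: its top centre reads (319.5,236), against a predicted (318.5,236). Next is the domino.

Call:
play_rows([
  {"x":-0.51,"y":0.583,"z":0,"ax":0,"ay":0,"az":-0.929},
  {"x":-0.51,"y":0.583,"z":0,"ax":0,"ay":0,"az":-0.929},
  {"x":-0.51,"y":0.583,"z":0,"ax":0,"ay":0,"az":-0.929},
  {"x":-0.51,"y":0.583,"z":0,"ax":0,"ay":0,"az":-0.929},
  {"x":-0.51,"y":0.583,"z":0,"ax":0,"ay":0,"az":-0.929},
  {"x":-0.51,"y":0.583,"z":0,"ax":0,"ay":0,"az":-0.929},
  {"x":-0.51,"y":0.583,"z":0,"ax":0,"ay":0,"az":-0.929},
  {"x":-0.51,"y":0.583,"z":0,"ax":0,"ay":0,"az":-0.929},
  {"x":-0.51,"y":0.583,"z":0,"ax":0,"ay":0,"az":-0.929},
  {"x":-0.51,"y":0.583,"z":0,"ax":0,"ay":0,"az":-0.929},
  {"x":-0.51,"y":0.583,"z":0,"ax":0,"ay":0,"az":-0.929},
  {"x":-0.51,"y":0.583,"z":0,"ax":0,"ay":0,"az":-0.929},
  {"x":-0.51,"y":0.583,"z":0,"ax":0,"ay":0,"az":-0.929},
  {"x":0,"y":0,"z":0,"ax":0,"ay":0,"az":0},
  {"x":0,"y":0,"z":0,"ax":0,"ay":0,"az":0},
  {"x":0,"y":0,"z":0,"ax":0,"ay":0,"az":0},
], grip=50)

```text
time: 17.98
tcp_pos: [454.4, -49.0, 163.2]
ee_rot: [-180.0, 0.0, 7.2]
force: [-0.4, 0.3, 0.4]
gripper_width: 50.1
grip_force: 0.0
```

```bash
python3 - <<'E'
from h import *
im=vision.capture('wrist');m=vision.camera_model('wrist');s=robot.get_state();print(s['tcp_pos'],s['ee_rot'])
h=cv2.cvtColor(im,cv2.COLOR_RGB2HSV).astype(int);k=((h[...,1]<60)&(h[...,2]>150)).astype(np.uint8)
k=cv2.morphologyEx(k,cv2.MORPH_CLOSE,np.ones((9,9)))
for c in cv2.findContours(k,0,1)[0]:
    if cv2.contourArea(c)>800:
        b=cv2.boxPoints(cv2.minAreaRect(c));w=np.array([ray(m,*q,12)[:2] for q in b]);print(b.mean(0),w.mean(0).round(1),[(np.hypot(*d).round(1),np.degrees(np.arctan2(d[1],d[0])).round(1)) for d in(w[1]-w[0],w[2]-w[1])])
E
```

```text
[454.60633889 -49.19911057 163.18908386] [1.79999565e+02 2.93733868e-02 7.14918724e+00]
[322.5 220.5] [455.7 -49.6] [(np.float64(24.4), np.float64(-82.8)), (np.float64(49.7), np.float64(-172.0))]
```

Call:
play_rows([
  {"x":0.04,"y":-0.02,"z":-1,"ax":0,"ay":0,"az":0},
  {"x":0,"y":0,"z":-1,"ax":0,"ay":0,"az":0},
  {"x":0,"y":0,"z":-1,"ax":0,"ay":0,"az":0},
  {"x":0,"y":0,"z":-1,"ax":0,"ay":0,"az":0},
  {"x":0,"y":0,"z":-1,"ax":0,"ay":0,"az":0},
  {"x":0,"y":0,"z":-0.6,"ax":0,"ay":0,"az":0},
  {"x":0,"y":0,"z":-0.3,"ax":0,"ay":0,"az":0},
  {"x":0,"y":0,"z":0,"ax":0,"ay":0,"az":0},
  {"x":0,"y":0,"z":0,"ax":0,"ay":0,"az":0},
], grip=50)

```text
time: 18.78
tcp_pos: [455.7, -49.7, 16.3]
ee_rot: [-180.0, 0.0, 7.1]
force: [0.4, -0.2, 1.3]
gripper_width: 49.8
grip_force: 0.0
```

Call:
play_rows([
  {"x":0,"y":0,"z":0,"ax":0,"ay":0,"az":0},
  {"x":0,"y":0,"z":0,"ax":0,"ay":0,"az":0},
  {"x":0,"y":0,"z":0,"ax":0,"ay":0,"az":0},
  {"x":0,"y":0,"z":0,"ax":0,"ay":0,"az":0},
  {"x":0,"y":0,"z":0,"ax":0,"ay":0,"az":0},
  {"x":0,"y":0,"z":0,"ax":0,"ay":0,"az":0},
  {"x":0,"y":0,"z":0,"ax":0,"ay":0,"az":0},
  {"x":0,"y":0,"z":0,"ax":0,"ay":0,"az":0},
], grip=10)

```text
time: 19.45
tcp_pos: [456.3, -49.5, 17.3]
ee_rot: [180.0, -0.1, 7.1]
force: [-2.4, -0.0, 11.5]
gripper_width: 22.7
grip_force: 58.4
```

Call:
play_rows([
  {"x":0,"y":0,"z":0.2,"ax":0,"ay":0,"az":0},
  {"x":0,"y":0,"z":0.5,"ax":0,"ay":0,"az":0},
  {"x":0,"y":0,"z":1,"ax":0,"ay":0,"az":0},
  {"x":0,"y":0,"z":1,"ax":0,"ay":0,"az":0},
  {"x":0,"y":0,"z":1,"ax":0,"ay":0,"az":0},
  {"x":0,"y":0,"z":0.5,"ax":0,"ay":0,"az":0},
  {"x":0,"y":0,"z":0,"ax":0,"ay":0,"az":0},
  {"x":0,"y":0,"z":0,"ax":0,"ay":0,"az":0},
], grip=10)

```text
time: 20.12
tcp_pos: [456.0, -49.4, 121.9]
ee_rot: [180.0, -0.1, 7.1]
force: [-0.0, -0.6, -0.3]
gripper_width: 22.7
grip_force: 59.2
```

```bash
python3 - <<'E'
from h import *
im=vision.capture('wrist');s=robot.get_state();print(s['tcp_pos'],s['ee_rot'])
cv2.imwrite('pics/g3.png',im[150:,80:560,::-1])
E
```

```text
[455.41372372 -49.35274887 120.94840021] [ 1.79999334e+02 -1.94728901e-02  7.05899226e+00]
```

View pics/g3.png

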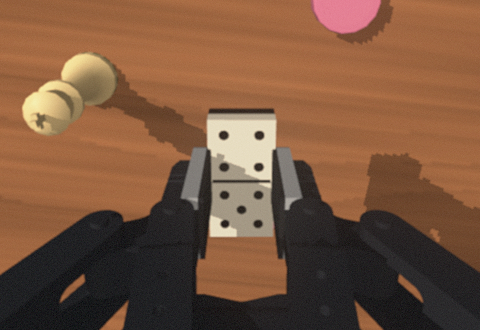

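The domino is held squarely, face up. I'll carry it to the box, turning it +92.4°.

Call:
play_rows([
  {"x":0.49,"y":0.106,"z":0,"ax":0,"ay":0,"az":0.96},
  {"x":0.49,"y":0.106,"z":0,"ax":0,"ay":0,"az":0.96},
  {"x":0.49,"y":0.106,"z":0,"ax":0,"ay":0,"az":0.96},
  {"x":0.49,"y":0.106,"z":0,"ax":0,"ay":0,"az":0.96},
  {"x":0.49,"y":0.106,"z":0,"ax":0,"ay":0,"az":0.96},
  {"x":0.49,"y":0.106,"z":0,"ax":0,"ay":0,"az":0.96},
  {"x":0.49,"y":0.106,"z":0,"ax":0,"ay":0,"az":0.96},
  {"x":0.49,"y":0.106,"z":0,"ax":0,"ay":0,"az":0.96},
  {"x":0.49,"y":0.106,"z":0,"ax":0,"ay":0,"az":0.96},
  {"x":0.49,"y":0.106,"z":0,"ax":0,"ay":0,"az":0.96},
  {"x":0.49,"y":0.106,"z":0,"ax":0,"ay":0,"az":0.96},
  {"x":0.49,"y":0.106,"z":0,"ax":0,"ay":0,"az":0.96},
  {"x":0.49,"y":0.106,"z":0,"ax":0,"ay":0,"az":0.96},
  {"x":0.49,"y":0.106,"z":0,"ax":0,"ay":0,"az":0.96},
  {"x":0,"y":0,"z":0,"ax":0,"ay":0,"az":0},
  {"x":0,"y":0,"z":0,"ax":0,"ay":0,"az":0},
  {"x":0,"y":0,"z":0,"ax":0,"ay":0,"az":0},
], grip=10)

```text
time: 21.58
tcp_pos: [626.0, -12.4, 120.2]
ee_rot: [-179.9, -0.0, 99.3]
force: [-0.1, -0.7, 0.2]
gripper_width: 22.7
grip_force: 59.2
```

```bash
python3 - <<'E'
from h import *
im=vision.capture('wrist');s=robot.get_state();print(s['tcp_pos'],s['ee_rot'])
cv2.imwrite('pics/g4.png',im[...,::-1])
E
```

```text
[626.06146181 -12.43658337 120.53514591] [-1.79931906e+02 -7.73475557e-03  9.92804138e+01]
```

View pics/g4.png

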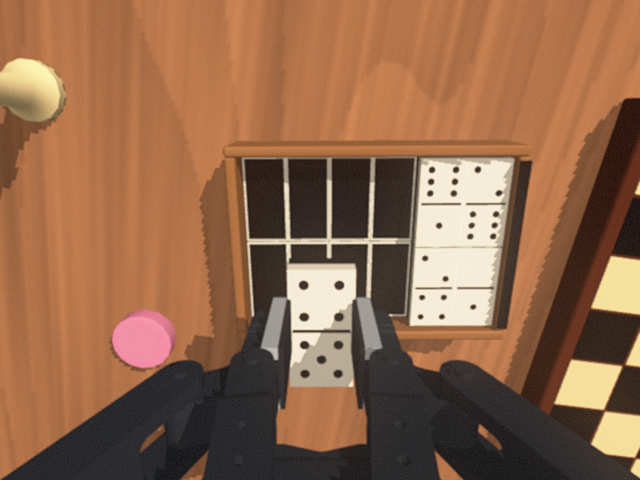

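The domino is lined up with the tiles over the box. Lowering.

Call:
play_rows([
  {"x":0,"y":0,"z":-0.8,"ax":0,"ay":0,"az":0},
  {"x":0,"y":0,"z":-1,"ax":0,"ay":0,"az":0},
  {"x":0,"y":0,"z":-0.8,"ax":0,"ay":0,"az":0},
  {"x":0,"y":0,"z":-0.4,"ax":0,"ay":0,"az":0},
  {"x":0,"y":0,"z":0,"ax":0,"ay":0,"az":0},
  {"x":0,"y":0,"z":0,"ax":0,"ay":0,"az":0},
], grip=10)

```text
time: 22.13
tcp_pos: [626.7, -12.3, 46.5]
ee_rot: [-180.0, -0.0, 99.4]
force: [0.8, 0.2, 0.7]
gripper_width: 22.5
grip_force: 59.2
```

Call:
play_rows([
  {"x":0,"y":0,"z":-0.12,"ax":0,"ay":0,"az":0},
  {"x":0,"y":0,"z":-0.12,"ax":0,"ay":0,"az":0},
  {"x":0,"y":0,"z":0,"ax":0,"ay":0,"az":0},
  {"x":0,"y":0,"z":0,"ax":0,"ay":0,"az":0},
], grip=10)

```text
time: 22.47
tcp_pos: [627.1, -12.3, 40.4]
ee_rot: [180.0, 0.0, 99.5]
force: [0.7, 0.4, 0.5]
gripper_width: 23.0
grip_force: 59.2
```

Call:
play_rows([
  {"x":0,"y":0,"z":-0.12,"ax":0,"ay":0,"az":0},
  {"x":0,"y":0,"z":-0.08,"ax":0,"ay":0,"az":0},
  {"x":0,"y":0,"z":0,"ax":0,"ay":0,"az":0},
  {"x":0,"y":0,"z":0,"ax":0,"ay":0,"az":0},
], grip=10)

```text
time: 22.8
tcp_pos: [626.8, -12.3, 34.9]
ee_rot: [-180.0, -0.0, 99.5]
force: [-0.7, 0.1, -0.4]
gripper_width: 22.9
grip_force: 59.2
```

Call:
play_rows([
  {"x":0,"y":0,"z":-0.08,"ax":0,"ay":0,"az":0},
  {"x":0,"y":0,"z":0,"ax":0,"ay":0,"az":0},
  {"x":0,"y":0,"z":0,"ax":0,"ay":0,"az":0},
], grip=10)

```text
time: 23.05
tcp_pos: [627.2, -12.3, 34.3]
ee_rot: [179.9, 0.0, 99.5]
force: [-7.2, 0.3, 19.7]
gripper_width: 22.8
grip_force: 61.3
```

Call:
play_rows([
  {"x":0,"y":0,"z":0,"ax":0,"ay":0,"az":0},
  {"x":0,"y":0,"z":0,"ax":0,"ay":0,"az":0},
  {"x":0,"y":0,"z":0,"ax":0,"ay":0,"az":0},
  {"x":0,"y":0,"z":0,"ax":0,"ay":0,"az":0},
  {"x":0,"y":0,"z":0,"ax":0,"ay":0,"az":0},
  {"x":0,"y":0,"z":0.4,"ax":0,"ay":0,"az":0},
  {"x":0,"y":0,"z":0.8,"ax":0,"ay":0,"az":0},
  {"x":0,"y":0,"z":1,"ax":0,"ay":0,"az":0},
  {"x":0,"y":0,"z":1,"ax":0,"ay":0,"az":0},
  {"x":0,"y":0,"z":1,"ax":0,"ay":0,"az":0},
  {"x":0,"y":0,"z":1,"ax":0,"ay":0,"az":0},
  {"x":0,"y":0,"z":0,"ax":0,"ay":0,"az":0},
], grip=42)

```text
time: 24.05
tcp_pos: [629.0, -12.3, 169.0]
ee_rot: [179.6, 0.1, 99.5]
force: [1.3, 0.1, 1.7]
gripper_width: 42.3
grip_force: 0.0
```

Call:
play_rows([
  {"x":-0.44,"y":0.145,"z":0,"ax":0,"ay":0,"az":-0.958},
  {"x":-0.44,"y":0.145,"z":0,"ax":0,"ay":0,"az":-0.958},
  {"x":-0.44,"y":0.145,"z":0,"ax":0,"ay":0,"az":-0.958},
  {"x":-0.44,"y":0.145,"z":0,"ax":0,"ay":0,"az":-0.958},
  {"x":-0.44,"y":0.145,"z":0,"ax":0,"ay":0,"az":-0.958},
  {"x":-0.44,"y":0.145,"z":0,"ax":0,"ay":0,"az":-0.958},
  {"x":-0.44,"y":0.145,"z":0,"ax":0,"ay":0,"az":-0.958},
  {"x":-0.44,"y":0.145,"z":0,"ax":0,"ay":0,"az":-0.958},
  {"x":-0.44,"y":0.145,"z":0,"ax":0,"ay":0,"az":-0.958},
  {"x":-0.44,"y":0.145,"z":0,"ax":0,"ay":0,"az":-0.958},
  {"x":-0.44,"y":0.145,"z":0,"ax":0,"ay":0,"az":-0.958},
  {"x":-0.44,"y":0.145,"z":0,"ax":0,"ay":0,"az":-0.958},
  {"x":-0.44,"y":0.145,"z":0,"ax":0,"ay":0,"az":-0.958},
  {"x":-0.44,"y":0.145,"z":0,"ax":0,"ay":0,"az":-0.958},
  {"x":-0.44,"y":0.145,"z":0,"ax":0,"ay":0,"az":-0.958},
  {"x":-0.44,"y":0.145,"z":0,"ax":0,"ay":0,"az":-0.958},
  {"x":0,"y":0,"z":0,"ax":0,"ay":0,"az":0},
  {"x":0,"y":0,"z":0,"ax":0,"ay":0,"az":0},
  {"x":0,"y":0,"z":0,"ax":0,"ay":0,"az":0},
], grip=60)

```text
time: 25.63
tcp_pos: [450.7, -5.0, 163.5]
ee_rot: [-177.6, -0.0, -2.2]
force: [-0.5, -0.0, -1.1]
gripper_width: 60.0
grip_force: 0.0
```

```bash
python3 - <<'E'
from h import *
im=vision.capture('wrist');m=vision.camera_model('wrist');s=robot.get_state();print(s['tcp_pos'],s['ee_rot'])
print('axis px base/head at guess',px(m,[451,46,0]),px(m,[451,46,64]))
t=vision.capture('top');mt=vision.camera_model('top');u,v=px(mt,[627,-12,29]).astype(int)
p=np.zeros((480,800,3),np.uint8);p[:,:480]=im[:,80:560];p[:320,480:]=cv2.resize(t[v-40:v+40,u-40:u+40],(320,320),interpolation=2);cv2.imwrite('pics/k1.png',p[...,::-1])
E
```

```text
[450.78872095  -4.68191693 163.3127722 ] [-1.77584481e+02  1.14340931e-02 -2.17251353e+00]
axis px base/head at guess [263.65301803 219.70548287] [244.96127191 247.82404078]
```

View pics/k1.png

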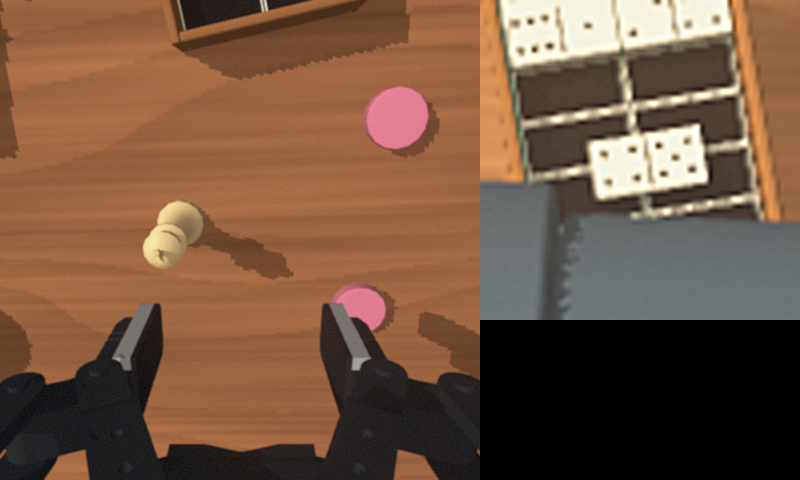

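The domino lies in its box. The arm stopped short with a slight tilt (y -5, roll -177.6), so I'll check the joints before going on.

```bash
python3 - <<'E'
from h import *
s=robot.get_state();print({k:np.round(s[k],2).tolist() for k in('tcp_pos','ee_rot','qpos','dq','force')})
m=vision.camera_model('wrist')
print('king base',ray(m,261,221,6),'head',ray(m,243,249,64))
E
```

```text
{'tcp_pos': [450.82, -4.48, 163.22], 'ee_rot': [-177.59, 0.02, -2.15], 'qpos': [-2.2, 8.26, -18.41, 63.35, 2.41, 179.95], 'dq': [0.26, 0.32, -0.0, -0.0, -0.02, -0.01], 'force': [0.47, 0.46, 0.87]}
king base [451.65830465  47.02624483   6.        ] head [450.27781547  47.43146496  64.        ]
```

Call:
play_rows([
  {"x":0,"y":0.4,"z":0,"ax":0,"ay":0,"az":0},
  {"x":0,"y":0,"z":0,"ax":0,"ay":0,"az":0},
  {"x":0,"y":0,"z":0,"ax":0,"ay":0,"az":0},
], grip=60)

```text
time: 25.98
tcp_pos: [450.4, 0.1, 163.0]
ee_rot: [-177.3, 0.0, -1.7]
force: [0.2, -0.6, -0.1]
gripper_width: 59.9
grip_force: 0.0
```

Joint 6 hit its 180° limit. I'll use the equivalent yaw near 174 instead (a half turn, so the same grasp) and remove the tilt.

Call:
play_rows([
  {"x":0,"y":0.094,"z":0,"ax":-0.39,"ay":0,"az":0},
  {"x":0,"y":0.094,"z":0,"ax":0,"ay":0,"az":0.985},
  {"x":0,"y":0.094,"z":0,"ax":0,"ay":0,"az":0.985},
  {"x":0,"y":0.094,"z":0,"ax":0,"ay":0,"az":0.985},
  {"x":0,"y":0.094,"z":0,"ax":0,"ay":0,"az":0.985},
  {"x":0,"y":0.094,"z":0,"ax":0,"ay":0,"az":0.985},
  {"x":0,"y":0.094,"z":0,"ax":0,"ay":0,"az":0.985},
  {"x":0,"y":0.094,"z":0,"ax":0,"ay":0,"az":0.985},
  {"x":0,"y":0.094,"z":0,"ax":0,"ay":0,"az":0.985},
  {"x":0,"y":0.094,"z":0,"ax":0,"ay":0,"az":0.985},
  {"x":0,"y":0.094,"z":0,"ax":0,"ay":0,"az":0.985},
  {"x":0,"y":0.094,"z":0,"ax":0,"ay":0,"az":0.985},
  {"x":0,"y":0.094,"z":0,"ax":0,"ay":0,"az":0.985},
  {"x":0,"y":0.094,"z":0,"ax":0,"ay":0,"az":0.985},
  {"x":0,"y":0.094,"z":0,"ax":0,"ay":0,"az":0.985},
  {"x":0,"y":0.094,"z":0,"ax":0,"ay":0,"az":0.985},
  {"x":0,"y":0.094,"z":0,"ax":0,"ay":0,"az":0.985},
  {"x":0,"y":0.094,"z":0,"ax":0,"ay":0,"az":0.985},
  {"x":0,"y":0.094,"z":0,"ax":0,"ay":0,"az":0.985},
  {"x":0,"y":0.094,"z":0,"ax":0,"ay":0,"az":0.985},
], grip=60)

```text
time: 27.65
tcp_pos: [450.1, 37.7, 163.0]
ee_rot: [-179.6, -0.0, 127.9]
force: [0.2, -0.7, -0.1]
gripper_width: 60.2
grip_force: 0.0
```

Call:
play_rows([
  {"x":0,"y":0,"z":0,"ax":0,"ay":0,"az":0.98},
  {"x":0,"y":0,"z":0,"ax":0,"ay":0,"az":0.98},
  {"x":0,"y":0,"z":0,"ax":0,"ay":0,"az":0.98},
  {"x":0,"y":0,"z":0,"ax":0,"ay":0,"az":0.98},
  {"x":0,"y":0,"z":0,"ax":0,"ay":0,"az":0.98},
  {"x":0,"y":0,"z":0,"ax":0,"ay":0,"az":0.98},
  {"x":0,"y":0,"z":0,"ax":0,"ay":0,"az":0.9},
  {"x":0,"y":0,"z":0,"ax":0,"ay":0,"az":0},
  {"x":0,"y":0,"z":0,"ax":0,"ay":0,"az":0},
  {"x":0,"y":0,"z":0,"ax":0,"ay":0,"az":0},
], grip=60)

```text
time: 28.48
tcp_pos: [450.1, 37.5, 163.1]
ee_rot: [-179.6, -0.0, 173.9]
force: [0.5, -0.3, 0.1]
gripper_width: 60.3
grip_force: 0.0
```

```bash
python3 - <<'E'
from h import *
im=vision.capture('wrist');m=vision.camera_model('wrist')
s=robot.get_state();print({k:np.round(s[k],2).tolist() for k in('tcp_pos','ee_rot','qpos')})
h=cv2.cvtColor(im,cv2.COLOR_RGB2HSV).astype(int);k=((h[...,0]>18)&(h[...,0]<40)&(h[...,1]<150)&(h[...,2]>140)).astype(np.uint8)
for c in cv2.findContours(k,0,1)[0]:
    if cv2.contourArea(c)>500: print(cv2.boundingRect(c))
for z in(0,64): print(px(m,[451,47.2,z]))
E
```

```text
{'tcp_pos': [450.1, 37.42, 163.04], 'ee_rot': [-179.57, -0.05, 173.95], 'qpos': [5.03, 8.47, -18.16, 63.5, -0.42, 11.08]}
(248, 421, 68, 29)
(314, 193, 45, 67)
[334.74749498 216.17603207]
[337.41441402 243.81365663]
```

Call:
play_rows([
  {"x":0.04,"y":0.39,"z":0,"ax":0.06,"ay":0,"az":0},
  {"x":0,"y":0,"z":-0.8,"ax":0,"ay":0,"az":0},
  {"x":0,"y":0,"z":-1,"ax":0,"ay":0,"az":0},
  {"x":0,"y":0,"z":-1,"ax":0,"ay":0,"az":0},
  {"x":0,"y":0,"z":-1,"ax":0,"ay":0,"az":0},
  {"x":0,"y":0,"z":-0.6,"ax":0,"ay":0,"az":0},
  {"x":0,"y":0,"z":-0.28,"ax":0,"ay":0,"az":0},
  {"x":0,"y":0,"z":0,"ax":0,"ay":0,"az":0},
  {"x":0,"y":0,"z":0,"ax":0,"ay":0,"az":0},
], grip=60)

```text
time: 29.28
tcp_pos: [451.4, 47.4, 46.6]
ee_rot: [-180.0, -0.1, 174.1]
force: [0.4, -0.7, -0.5]
gripper_width: 60.2
grip_force: 0.0
```

Call:
play_rows([
  {"x":0,"y":0,"z":0,"ax":0,"ay":0,"az":0},
  {"x":0,"y":0,"z":0,"ax":0,"ay":0,"az":0},
  {"x":0,"y":0,"z":0,"ax":0,"ay":0,"az":0},
  {"x":0,"y":0,"z":0,"ax":0,"ay":0,"az":0},
  {"x":0,"y":0,"z":0,"ax":0,"ay":0,"az":0},
  {"x":0,"y":0,"z":0,"ax":0,"ay":0,"az":0},
  {"x":0,"y":0,"z":0,"ax":0,"ay":0,"az":0},
  {"x":0,"y":0,"z":0,"ax":0,"ay":0,"az":0},
  {"x":0,"y":0,"z":0,"ax":0,"ay":0,"az":0},
], grip=8)

```text
time: 30.03
tcp_pos: [451.9, 47.1, 47.0]
ee_rot: [-180.0, 0.0, 174.1]
force: [-2.1, -0.5, 10.0]
gripper_width: 21.9
grip_force: 58.2
```

Call:
play_rows([
  {"x":0,"y":0,"z":0.2,"ax":0,"ay":0,"az":0},
  {"x":0,"y":0,"z":0.5,"ax":0,"ay":0,"az":0},
  {"x":0,"y":0,"z":1,"ax":0,"ay":0,"az":0},
  {"x":0,"y":0,"z":1,"ax":0,"ay":0,"az":0},
  {"x":0,"y":0,"z":1,"ax":0,"ay":0,"az":0},
  {"x":0,"y":0,"z":0.5,"ax":0,"ay":0,"az":0},
  {"x":0,"y":0,"z":0,"ax":0,"ay":0,"az":0},
  {"x":0,"y":0,"z":0,"ax":0,"ay":0,"az":0},
], grip=8)

```text
time: 30.7
tcp_pos: [451.5, 47.2, 151.6]
ee_rot: [180.0, 0.0, 174.1]
force: [0.9, 0.4, -0.7]
gripper_width: 21.4
grip_force: 58.7
```

```bash
python3 - <<'E'
from h import *
im=vision.capture('wrist');sc=vision.capture('scene');m=vision.camera_model('scene')
s=robot.get_state();print({k:np.round(s[k],2).tolist() for k in('tcp_pos','ee_rot','force','gripper_width')})
u,v=px(m,[451,47,130]).astype(int);a=cv2.resize(sc[v-50:v+70,u-45:u+45],(360,480),interpolation=2)
cv2.imwrite('pics/k2.png',np.hstack([a,im[:,100:540]])[...,::-1])
E
```

```text
{'tcp_pos': [450.62, 47.04, 150.34], 'ee_rot': [-179.97, -0.14, 174.13], 'force': [-0.21, -0.33, -1.08], 'gripper_width': 21.36}
```

View pics/k2.png

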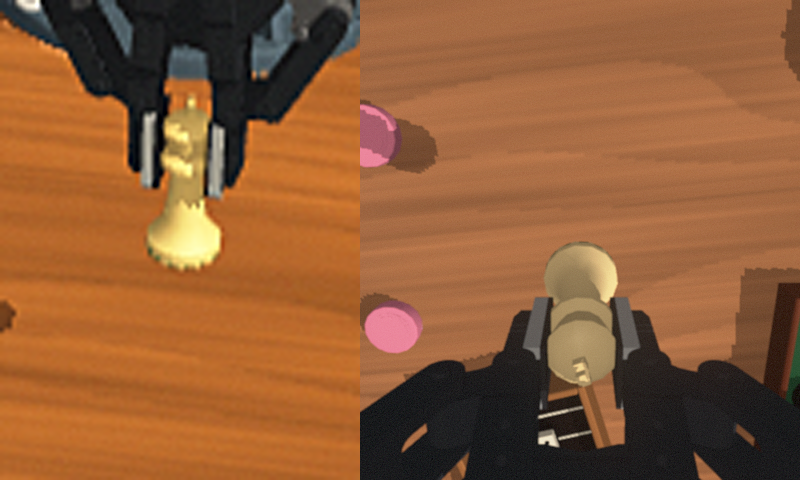

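The king is held upright. Carrying it to the light bay.

Call:
play_rows([
  {"x":0.2,"y":0.4,"z":0,"ax":0,"ay":0,"az":0},
  {"x":0.4,"y":0.8,"z":0,"ax":0,"ay":0,"az":0},
  {"x":0.46,"y":0.96,"z":0,"ax":0,"ay":0,"az":0},
  {"x":0.46,"y":0.96,"z":0,"ax":0,"ay":0,"az":0},
  {"x":0.46,"y":0.96,"z":0,"ax":0,"ay":0,"az":0},
  {"x":0.46,"y":0.96,"z":0,"ax":0,"ay":0,"az":0},
  {"x":0.46,"y":0.96,"z":0,"ax":0,"ay":0,"az":0},
  {"x":0.46,"y":0.96,"z":0,"ax":0,"ay":0,"az":0},
  {"x":0.46,"y":0.96,"z":0,"ax":0,"ay":0,"az":0},
  {"x":0.46,"y":0.9,"z":0,"ax":0,"ay":0,"az":0},
  {"x":0.3,"y":0.65,"z":0,"ax":0,"ay":0,"az":0},
  {"x":0,"y":0,"z":0,"ax":0,"ay":0,"az":0},
  {"x":0,"y":0,"z":0,"ax":0,"ay":0,"az":0},
  {"x":0,"y":0,"z":0,"ax":0,"ay":0,"az":0},
], grip=8)

```text
time: 31.97
tcp_pos: [565.0, 283.7, 150.1]
ee_rot: [-179.9, -0.2, 174.1]
force: [0.1, -0.2, -1.2]
gripper_width: 21.6
grip_force: 58.8
```

```bash
python3 - <<'E'
from h import *
im=vision.capture('wrist');m=vision.camera_model('wrist');t=vision.capture('top')
s=robot.get_state();print({k:np.round(s[k],2).tolist() for k in('tcp_pos','ee_rot','force','gripper_width')})
print(px(m,[565.7,283.7,6]))
cv2.imwrite('pics/k3.png',im[...,::-1])
E
```

```text
{'tcp_pos': [565.23, 283.27, 150.84], 'ee_rot': [-179.96, -0.11, 174.1], 'force': [0.34, -0.76, -0.19], 'gripper_width': 21.64}
[320.56390388 224.1957377 ]
```

View pics/k3.png

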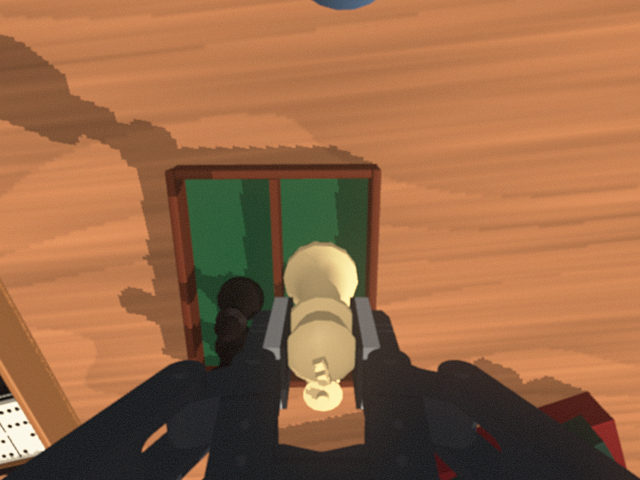

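The king is centred over the free half of the light bay: the floor spans px x 281–368 and the target is at (321,224). Lowering.

Call:
play_rows([
  {"x":0,"y":0,"z":-0.7,"ax":0,"ay":0,"az":0},
  {"x":0,"y":0,"z":-1,"ax":0,"ay":0,"az":0},
  {"x":0,"y":0,"z":-1,"ax":0,"ay":0,"az":0},
  {"x":0,"y":0,"z":-0.6,"ax":0,"ay":0,"az":0},
  {"x":0,"y":0,"z":-0.2,"ax":0,"ay":0,"az":0},
  {"x":0,"y":0,"z":0,"ax":0,"ay":0,"az":0},
  {"x":0,"y":0,"z":0,"ax":0,"ay":0,"az":0},
], grip=8)

```text
time: 32.65
tcp_pos: [565.9, 283.7, 64.5]
ee_rot: [180.0, -0.0, 174.1]
force: [0.4, 1.7, 0.4]
gripper_width: 21.5
grip_force: 58.8
```

Call:
play_rows([
  {"x":0,"y":0,"z":-0.12,"ax":0,"ay":0,"az":0},
  {"x":0,"y":0,"z":-0.12,"ax":0,"ay":0,"az":0},
  {"x":0,"y":0,"z":0,"ax":0,"ay":0,"az":0},
  {"x":0,"y":0,"z":0,"ax":0,"ay":0,"az":0},
], grip=8)

```text
time: 32.98
tcp_pos: [565.7, 283.9, 57.8]
ee_rot: [-180.0, -0.1, 174.1]
force: [0.2, -0.7, -0.2]
gripper_width: 21.0
grip_force: 58.8
```

Call:
play_rows([
  {"x":0,"y":0,"z":-0.1,"ax":0,"ay":0,"az":0},
  {"x":0,"y":0,"z":-0.08,"ax":0,"ay":0,"az":0},
  {"x":0,"y":0,"z":0,"ax":0,"ay":0,"az":0},
  {"x":0,"y":0,"z":0,"ax":0,"ay":0,"az":0},
], grip=8)

```text
time: 33.32
tcp_pos: [565.7, 283.9, 53.1]
ee_rot: [-180.0, -0.1, 174.1]
force: [-0.1, -0.0, 2.4]
gripper_width: 21.6
grip_force: 59.0
```

Touching the floor at 2.4 N. A touch lower, then release and rise straight up.

Call:
play_rows([
  {"x":0,"y":0,"z":-0.03,"ax":0,"ay":0,"az":0},
  {"x":0,"y":0,"z":0,"ax":0,"ay":0,"az":0},
  {"x":0,"y":0,"z":0,"ax":0,"ay":0,"az":0},
], grip=8)

```text
time: 33.57
tcp_pos: [565.9, 283.9, 53.0]
ee_rot: [180.0, -0.0, 174.1]
force: [-2.6, -2.3, 11.1]
gripper_width: 21.3
grip_force: 59.7
```

Call:
play_rows([
  {"x":0,"y":0,"z":0,"ax":0,"ay":0,"az":0},
  {"x":0,"y":0,"z":0,"ax":0,"ay":0,"az":0},
  {"x":0,"y":0,"z":0,"ax":0,"ay":0,"az":0},
  {"x":0,"y":0,"z":0,"ax":0,"ay":0,"az":0},
  {"x":0,"y":0,"z":0,"ax":0,"ay":0,"az":0},
  {"x":0,"y":0,"z":0,"ax":0,"ay":0,"az":0},
], grip=45)

```text
time: 34.07
tcp_pos: [565.5, 283.8, 52.2]
ee_rot: [-180.0, -0.1, 174.1]
force: [-0.5, 0.8, -0.4]
gripper_width: 45.1
grip_force: 0.0
```

Call:
play_rows([
  {"x":0,"y":0,"z":0.4,"ax":0,"ay":0,"az":0},
  {"x":0,"y":0,"z":0.8,"ax":0,"ay":0,"az":0},
  {"x":0,"y":0,"z":1,"ax":0,"ay":0,"az":0},
  {"x":0,"y":0,"z":1,"ax":0,"ay":0,"az":0},
  {"x":0,"y":0,"z":1,"ax":0,"ay":0,"az":0},
  {"x":0,"y":0,"z":1,"ax":0,"ay":0,"az":0},
  {"x":-0.8,"y":-0.8,"z":0,"ax":0,"ay":0,"az":0},
  {"x":-0.8,"y":-0.8,"z":0,"ax":0,"ay":0,"az":0},
  {"x":-0.8,"y":-0.8,"z":0,"ax":0,"ay":0,"az":0},
  {"x":-0.8,"y":-0.8,"z":0,"ax":0,"ay":0,"az":0},
  {"x":-0.8,"y":-0.8,"z":0,"ax":0,"ay":0,"az":0},
  {"x":-0.8,"y":-0.8,"z":0,"ax":0,"ay":0,"az":0},
  {"x":-0.8,"y":-0.8,"z":0,"ax":0,"ay":0,"az":0},
  {"x":-0.8,"y":-0.8,"z":0,"ax":0,"ay":0,"az":0},
  {"x":0,"y":0,"z":0,"ax":0,"ay":0,"az":0},
  {"x":0,"y":0,"z":0,"ax":0,"ay":0,"az":0},
], grip=45)

```text
time: 35.4
tcp_pos: [405.2, 123.3, 183.4]
ee_rot: [180.0, -0.0, 174.1]
force: [0.6, 0.5, 1.1]
gripper_width: 45.0
grip_force: 0.0
```

```bash
python3 - <<'E'
from h import *
sc=vision.capture('scene');cv2.imwrite('pics/end.png',sc[...,::-1])
E
```

```text
(no output)
```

View pics/end.png

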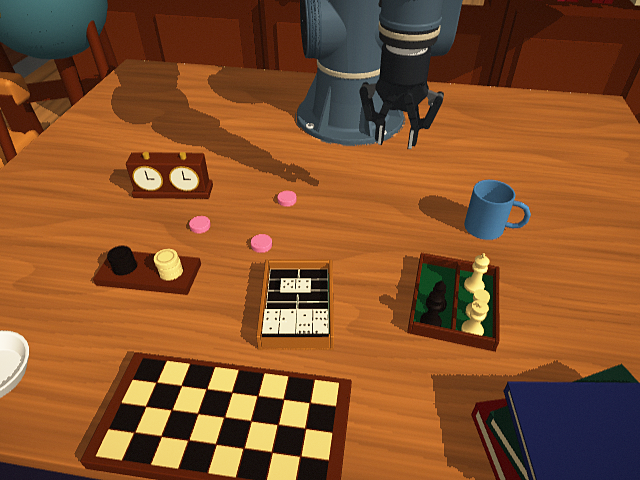

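The scene view shows all four pieces in place: dark pile (121,260), light pile (168,263), domino (295,285) and king upright (480,272). The mug and the clock have not moved.

```bash
python3 -c "
from h import *
print(sign_off())"
```

```text
the job is handed in; nothing more can be done
None
```

I placed all four pieces as the task asked and handed the job in at about 35 s; the final picture shows the mug and clock unmoved, and the sign-off returned no verdict.

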